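# Take the blue cord bobbin off the winder and stow it by colour

### The job

The blue gift-cord bobbin on the winder is full: draw it straight up off its spindle, keeping it upright, and rest it on the round cork mat and let go of it. The caddies leave finger room only along a bobbin's long sides, so take it up again that way and lower it gently, without dropping it in, into the caddy of its own colour until it stands flat on the floor, then let go. Leave the orange bobbin on its spindle and everything else on the table where it is.

Things in the scene. Friction and masses are not known exactly. Their poses are not given: they have to be found in the camera images.
- bobbin_blue: oblong bobbin fully wound with blue cord, blue end flanges: a block 56 mm long (own x), 34 mm wide (own y), 50 mm high (own z, vertical), upright 16 mm bore through the middle; origin at the centre of its underside. It starts on one of the winder's two spindles, lengthwise along the winder's x, 30 mm above the winder's origin. 80 to 170 g
- winder: white low cord winder, fixed; origin on the table under the middle between its spindles, own x away from the robot. Deck top 30 mm up, x -75 to 135, y -115 to 115 mm. Two upright 12 mm steel spindles at own x 0, y +65 and -65 mm, tops 90 mm up, 10 mm above the bobbins' tops. From x = 82 mm on a grey control box with knobs, 72 mm high
- spindle_left (a point): tip of the winder's spindle at y +65 mm. Two aluminium guard plates (36 mm long along the winder's x, 4 mm thick, tops 84 mm above the table) stand 21 mm either side of each spindle's axis and cover a bobbin's long sides: there it can only be held by its short ends (56 mm, along the winder's x)
- spindle_right (a point): tip of the winder's spindle at y -65 mm, with the same guard plates
- mat: round cork mat, fixed, 110 mm across, 4 mm thick; origin at the centre of its underside
- caddy_blue: blue open cradle, fixed; origin under its centre, outside 76 x 56 mm, floor top 6 mm up. End walls at +-own x: 64 mm apart inside, 6 mm thick, tops 66 mm up. Long sides (+-own y): only lips, 46 mm apart inside, 5 mm thick, tops 14 mm up, open above for fingers. A bobbin stands in it with its x along the caddy's x, 4 mm play at each end, 6 mm at each side, top 10 mm below the end walls' tops
- caddy_orange: orange caddy, same shape and size as the blue one, empty, fixed; origin under its centre
- caddy_green: green caddy, same shape and size as the blue one, fixed, holding the green bobbin; origin under its centre
- bobbin_orange: oblong bobbin fully wound with orange cord, orange end flanges: a block 56 mm long (own x), 34 mm wide (own y), 50 mm high (own z, vertical), upright 16 mm bore through the middle; origin at the centre of its underside; it stays on the winder's other spindle
- bobbin_green: oblong bobbin fully wound with green cord, green end flanges: a block 56 mm long (own x), 34 mm wide (own y), 50 mm high (own z, vertical), upright 16 mm bore through the middle; origin at the centre of its underside; already stowed in the green caddy
- jug: clear glass jug with a green hooked handle, 95 mm high, 84 mm wide, handle reaching 76 mm from its axis; origin at the centre of its underside
- cup: green glass cup, 64 mm across, 55 mm high; origin at the centre of its underside
- bowl: white bowl, 100 mm across, 50 mm high; origin at the centre of its underside
- weight_teal: six-sided black and teal resin block, 40 mm across, 46 mm high; origin at the centre of its underside
- weight_rose: six-sided black and rose resin block, 40 mm across, 46 mm high; origin at the centre of its underside
Mind the look-alikes: they are no part of the job. There is more than one size of the mat; the job needs the middle-sized.

How it is judged:
By the outcome, as a careful person would: the job done as asked, in the order asked, and still so for the second after the job is handed in, with the robot touching nothing.
It also fails if it takes over 48 s, if anything falls off the work surface, if the arm or the gripper's body presses on something with over 40 N, if the wrist force passes 120 N, or if a joint passes its speed limit or range.

### The arm

A 6-joint arm with a two-finger parallel gripper is mounted at the origin on the work surface. World frame = base frame: x ahead of the robot, y to its left, z up, the work surface at z = 0. Lengths are in m, angles in degrees, forces in N, time in s.
With the tool pointing down it reaches from about 0.4 to 0.825 m from the base axis. Payload 7 kg.
Tool frame: the origin (TCP) lies midway between the tips of the shut fingers; the grasp point (between the pads) lies 19 mm behind it (r.hold_point_z is the distance from the TCP to the grasp point, in m); x points along the fingers, y is the direction in which the jaws open and shut, and the axes are right-handed (so a half turn about x gives the same grasp; the last joint's range is limited). The gripper opens to 88 mm and grips with 3 to 60 N. Pads are 19 mm wide; open, the fingers measure 130 mm over their backs; the gripper's body (78 mm by 193 mm) begins 47 mm behind the grasp point.
Start: joints at [-54.139, 20.546, 0.682, 0, -70.136, -16.507], TCP at [0.224, -0.637, 0.188] pointing down, gripper open.
Joint ranges: [-176.03, 176.03], [-82.01, 121.73], [-58.28, 71.71], [-173.87, 95.51], [-174.79, -0.11], [-173.66, 173.66]. Speed limits (degrees/s): [136.94, 136.94, 172.46, 180, 180, 180].

### API

Orientations are given as [roll, pitch, yaw] about the fixed x, y, z axes, in that order (R = Rz(yaw) Ry(pitch) Rx(roll)).
In Python, from plant import r, viewer, order gives the robot as it stands. The module is installed in compiled form; this text tells all that it offers.
- The arm moves only by the shell command python3 -m creep 'ROWS' [FORCE]. ROWS is JSON, a list of rows, each an object of numbers: "ax", "ay", "az": the turn, a rotation vector about the tool's x, y, z in degrees; "tx", "ty", "tz": the shift along the tool's x, y, z in m; "fingers": the finger opening in m, from 0 to 0.0876. A call has 1 to 5 rows; each row is the pose to reach, as a shift and turn from the pose commanded when the call began, along the tool's axes at that moment; what a row does not reach only later rows make up. A row lasts 1/10 s, in which the tool goes at most 50 mm and 8.59 degrees, less where a joint would pass 70% of its speed; a pose out of reach is approached as far as the arm can. A call with a gripper value outside its range is refused whole. The fingers move at their own pace and stop on an object; FORCE is the grip in N (left out, the last holds). Time passes only in rows, so rows that repeat a pose let the fingers close. It gives the time, the measured TCP pose, the force and the opening at its end, in the units of the state.
- r.get_state(): the state, without advancing time (a new reading comes with each control period).
- viewer.capture(name): name is "scene" or "top"; returns a dict with "pixels" (420x560x3 uint8, blue, green, red), "depth" (420x560 float32, m along the optical axis (not along the pixel's ray), 0 where there is no reading), "fx", "fy", "cx", "cy" (pixels), "k1" (the pictures are not rectified: a ray, as slopes to the right and down, at radius r is drawn at 1 + k1 r^2 times it, then the intrinsics apply), "rvec" (rotation vector, rad) and "tvec" (3), from world to camera coordinates, as OpenCV has them. Camera axes: x right, y down, z forward; pixel columns grow to the right and rows downward; lengths in m; the calibration is good to about 2 mm. A picture is of the moment at which its call begins.
- order.close_job(): hands the job in, once; it reports no verdict.
The state is a dict: "time_s": time; "joints": joint angles; "qd": joint speeds; "joint_torque": joint torques, N m; "tcp_pos": TCP position; "eef_rot": TCP orientation; "contact_force": force on the tool from outside, world axes, zero at the start; "moment": the same for the moment, N m; "gripper_width": finger opening in m.
Only numpy, scipy, OpenCV 4.12 (cv2) and the standard library are available. Lean on these libraries where they do the work, as an engineer would, in place of code of your own. Each camera call takes 0.05 s, during which the arm holds its last target.

## Working session

There is one attempt and no reset: what is moved stays moved. The work goes in short steps, Python scripts to look and compute and a shell command to move; the robot and the scene stay as the last step left them, time stands still between calls to the robot, and variables do not carry over. Pictures are saved under pics/ and viewed, and the job is handed in when it is done.

```bash
mkdir -p pics; python3 - <<'E'
from plant import r, viewer
import cv2,pickle
print(r.get_state(), r.hold_point_z)
for n in("scene","top"):
    d=viewer.capture(n); pickle.dump(d,open(n+".pkl","wb")); cv2.imwrite(f"pics/{n}0.png",d["pixels"])
    print(n,{k:d[k] for k in d if k not in("pixels","depth")})
E
```

```text
{'time_s': 0.0, 'joints': array([-5.41383914e+01,  2.05887878e+01,  6.33185276e-01, -1.95912509e-02,
       -7.01340417e+01, -1.65075598e+01]), 'qd': array([-0.04093878,  0.13368528,  0.03927437,  0.08232073,  0.01780767,
       -0.03619956]), 'joint_torque': array([ 2.95079924e-03, -5.82727003e+01,  2.93050271e+01,  6.99695706e+00,
        6.76034237e-03, -1.33993481e-04]), 'tcp_pos': array([ 0.22349283, -0.6363497 ,  0.18744979]), 'eef_rot': array([ 94.89933138,  89.90848287, 114.24670824]), 'contact_force': array([ 0.10978868, -0.54582246, -0.69194554]), 'moment': array([-0.03462019, -0.04037863, -0.01441859]), 'gripper_width': 0.08718517386502034} 0.0188
scene {'fx': 419.17136556494404, 'fy': 419.17136556494404, 'cx': 279.9168759881488, 'cy': 206.72081388483247, 'k1': -0.0934968911793399, 'rvec': array([ 0.62672043,  2.74346909, -1.02866598]), 'tvec': array([ 0.51362252, -0.135374  ,  1.06664179])}
top {'fx': 443.3534289262377, 'fy': 443.3534289262377, 'cx': 273.57491549512895, 'cy': 210.24396005231125, 'k1': -0.054169489060870206, 'rvec': array([ 2.09334193, -2.13912843,  0.21160267]), 'tvec': array([0.05542621, 0.57539009, 1.11037959])}
```

View pics/scene0.png

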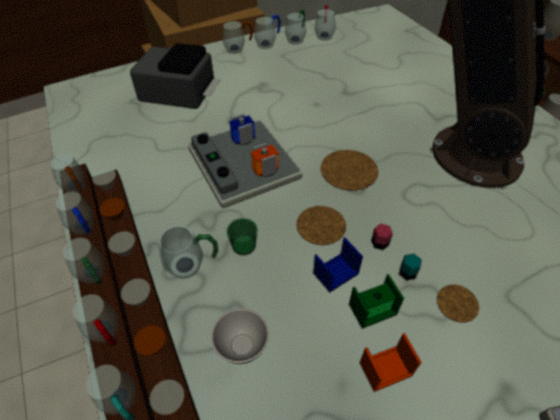

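View pics/top0.png

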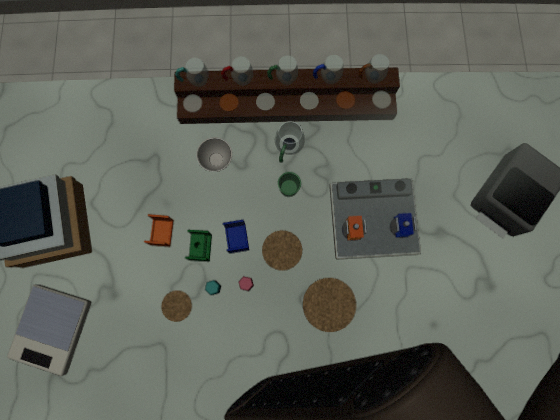

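The scene shows the blue bobbin at about (243,128) and the orange one at (265,160) on the winder. The mats are at (349,169), (321,225) and (458,303). The caddies are blue (338,266), green (376,302) and orange (390,363). In the top view the mats are at (329,304), (282,250) and (176,305), the blue bobbin is at (404,225), and the blue caddy at (236,237).

```bash
cat > h.py <<'E'
import numpy as np, cv2, pickle
def cam(d):
    K=np.array([[d["fx"],0,d["cx"]],[0,d["fy"],d["cy"]],[0,0,1]]); D=np.array([d["k1"],0,0,0,0.]); R=cv2.Rodrigues(d["rvec"])[0]; return K,D,R,d["tvec"]
def proj(d,P):
    K,D,R,t=cam(d); return cv2.projectPoints(np.array(P,float).reshape(-1,3),d["rvec"],d["tvec"],K,D)[0].reshape(-1,2)
def xyzmap(d):
    K,D,R,t=cam(d); h,w=d["depth"].shape
    u,v=np.meshgrid(np.arange(w),np.arange(h)); uv=np.stack([u,v],-1).reshape(-1,1,2).astype(float)
    n=cv2.undistortPoints(uv,K,D).reshape(h,w,2); z=d["depth"]
    c=np.dstack([n*z[...,None],z]); return (c-t)@R
def ray(d,uv,z):
    K,D,R,t=cam(d); n=cv2.undistortPoints(np.array(uv,float).reshape(-1,1,2),K,D).reshape(-1,2)
    dr=np.c_[n,np.ones(len(n))]@R; o=-t@R
    return o+dr*((z-o[2])/dr[:,2])[:,None]
E
python3 - <<'E'
from h import *
np.set_printoptions(precision=4,suppress=True)
T=pickle.load(open("top.pkl","rb"));S=pickle.load(open("scene.pkl","rb"))
M=xyzmap(T);N=xyzmap(S)
for n,(u,v) in dict(bb=(404,225),ob=(355,228),deck=(380,235),mat1=(329,304),mat2=(282,250),mat3=(176,305),cb=(236,237),cg=(200,245),co=(160,230),jug=(290,140),cup=(289,184),rose=(246,284),teal=(213,287)).items(): print(n,M[v,u], ray(T,(u,v),0.0)[0])
for n,(u,v) in dict(bb=(243,128),ob=(265,160),mat1=(349,169),mat2=(321,225),mat3=(458,303),cb=(338,266)).items(): print(n,N[v,u])
# mats: hsv
hsv=cv2.cvtColor(T["pixels"],cv2.COLOR_BGR2HSV)
for u,v in((329,304),(282,250),(176,305),(404,225),(236,240)): print(hsv[v,u],T["pixels"][v,u])
a=cv2.resize(T["pixels"][160:280,300:440],None,fx=5,fy=5,interpolation=cv2.INTER_CUBIC); a=cv2.convertScaleAbs(a,alpha=1.6)
cv2.imwrite("pics/w.png",a)
a=cv2.resize(S["pixels"][100:220,170:310],None,fx=5,fy=5,interpolation=cv2.INTER_CUBIC);cv2.imwrite("pics/w2.png",cv2.convertScaleAbs(a,alpha=1.6))
a=cv2.resize(T["pixels"][200:330,130:300],None,fx=4,fy=4,interpolation=cv2.INTER_CUBIC);cv2.imwrite("pics/w3.png",cv2.convertScaleAbs(a,alpha=1.6))
E
```

```text
bb [ 0.5246 -0.2899  0.0873] [ 0.5387 -0.3161  0.    ]
ob [ 0.52   -0.1638  0.0858] [ 0.5334 -0.1799  0.    ]
deck [ 0.5086 -0.2409  0.0277] [ 0.5124 -0.2476  0.    ]
mat1 [ 0.3304 -0.0989  0.0026] [ 0.3304 -0.0992  0.    ]
mat2 [0.4769 0.0224 0.0045] [0.4774 0.0223 0.    ]
mat3 [0.336  0.3082 0.0018] [0.336  0.3086 0.    ]
cb [0.5152 0.1469 0.0034] [0.5157 0.1472 0.    ]
cg [0.4883 0.2359 0.0592] [0.4957 0.2457 0.    ]
co [0.5382 0.3548 0.0075] [0.5395 0.3568 0.    ]
jug [ 0.7853 -0.0077  0.0185] [ 0.7922 -0.0085  0.    ]
cup [ 0.6611 -0.0018  0.004 ] [ 0.6622 -0.002   0.    ]
rose [0.3864 0.1184 0.0437] [0.388  0.1211 0.    ]
teal [0.3803 0.2035 0.0457] [0.3817 0.2097 0.    ]
bb [ 0.5386 -0.2717  0.0782]
ob [ 0.5379 -0.1417  0.0792]
mat1 [ 0.3349 -0.0961  0.0049]
mat2 [0.4829 0.0274 0.005 ]
mat3 [0.3373 0.3097 0.0019]
cb [0.5039 0.1356 0.006 ]
[ 18 119  88] [47 71 88]
[ 18 116  79] [43 65 79]
[ 18 118  84] [45 68 84]
[108  27  47] [47 44 42]
[114 189  93] [93 38 24]
```

View pics/w.png

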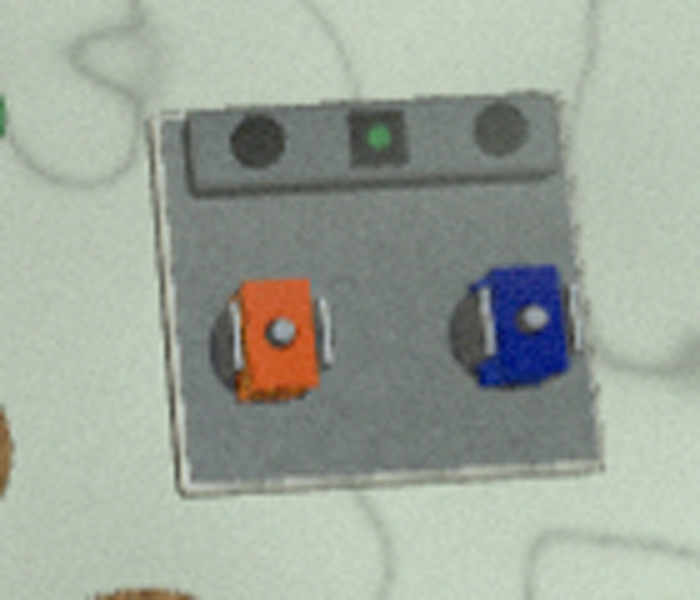

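View pics/w2.png

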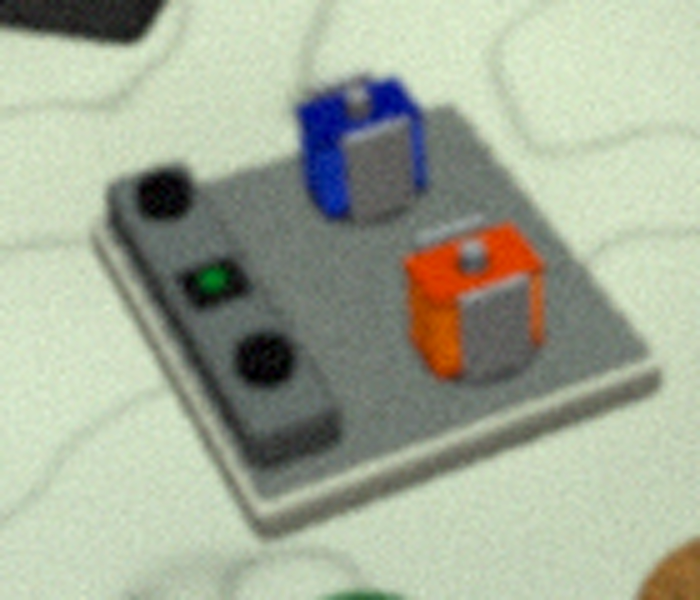

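View pics/w3.png

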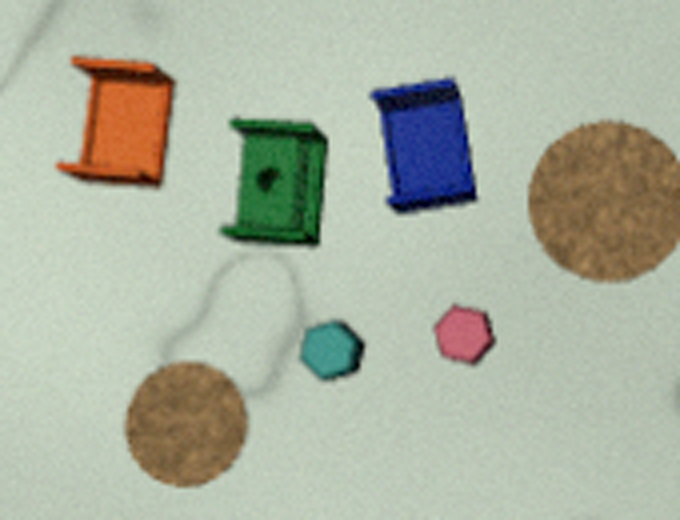

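The crops show the blue bobbin at crop pixel (530,325), on the right spindle as seen in the top view, with guard plates on its long sides. Two things could be taken for it or its goals: the orange bobbin at top (355,228), and the green bobbin in its caddy at (200,245). The three caddies differ by colour. The three mats still need their sizes measured. Next I take precise poses.

```bash
python3 - <<'E'
from h import *
np.set_printoptions(precision=4,suppress=True)
for nm in("top","scene"):
    d=pickle.load(open(nm+".pkl","rb"));M=xyzmap(d)
    hsv=cv2.cvtColor(d["pixels"],cv2.COLOR_BGR2HSV);H,Sx,V=[hsv[...,i].astype(int) for i in range(3)]
    print("==",nm)
    cork=((abs(H-17)<7)&(Sx>80)&(V>50)).astype(np.uint8)
    cork=cv2.morphologyEx(cork,cv2.MORPH_CLOSE,np.ones((5,5)))
    n,l,st,c=cv2.connectedComponentsWithStats(cork)
    for i in range(1,n):
        if st[i,4]>300:
            cn=max(cv2.findContours((l==i).astype(np.uint8),0,2)[0],key=len).reshape(-1,2)
            P=ray(d,cn,0.004)[:,:2]; (x,y),rad=cv2.minEnclosingCircle(P.astype(np.float32)*1000)
            A=np.c_[2*P,np.ones(len(P))];s=np.linalg.lstsq(A,(P**2).sum(1),rcond=None)[0]
            if rad<100: print("cork",c[i],"centre",s[:2],"diam",2*np.sqrt(s[2]+s[:2]@s[:2]))
    blue=((abs(H-115)<10)&(Sx>130)&(V>50)).astype(np.uint8)
    n,l,st,c=cv2.connectedComponentsWithStats(blue)
    for i in range(1,n):
        if st[i,4]>60:
            P=M[l==i];print("blue",c[i],st[i],P.min(0),P.max(0),np.median(P,0))
            t=P[P[:,2]>0.072]
            if len(t)>20: 
                r=cv2.minAreaRect(t[:,:2].astype(np.float32)*1000); print("  top pts",len(t),r,t.mean(0))
            if len(t)<=20:
                t=P[(P[:,2]>0.055)]; 
                if len(t)>5: print(" wall tops",len(t),cv2.minAreaRect(t[:,:2].astype(np.float32)*1000))
                r=cv2.minAreaRect(P[:,:2].astype(np.float32)*1000); print("  all",r)
E
```

```text
== top
cork [160.3666 230.0145] centre [0.5391 0.3571] diam 0.07848435975392905
cork [281.7482 249.8896] centre [0.4777 0.023 ] diam 0.10473730098980513
cork [328.987  304.5121] centre [ 0.3297 -0.0987] diam 0.13775303495646976
cork [176.0827 305.6985] centre [0.3344 0.3073] diam 0.07756725824198718
blue [404.3266 225.0842] [394 213  20  24 297] [ 0.3449 -0.3302  0.0263] [0.5646 0.0452 1.2025] [ 0.5231 -0.2926  0.0786]
  top pts 248 ((455.62481689453125, -130.88282775878906), (59.33639907836914, 411.7096252441406), 23.95077896118164) [ 0.5266 -0.2928  0.0882]
blue [236.4946 237.5675] [226 225  23  26 467] [ 0.3449  0.0452 -0.0023] [0.5466 0.1732 1.2025] [0.5125 0.1442 0.0068]
 wall tops 43 ((424.5507507324219, 89.4463882446289), (176.73809814453125, 44.07335662841797), 43.06659698486328)
  all ((439.1383361816406, 116.88992309570312), (227.59393310546875, 65.17127227783203), 21.294153213500977)
== scene
cork [348.9945 169.6906] centre [ 0.3342 -0.0977] diam 0.13932531348964036
cork [111.5075 206.0905] centre [ 0.8911 -0.2356] diam 0.06012587423833829
cork [320.881  224.9355] centre [
[... 354 characters left out ...]
700439453125), (44.83855438232422, 55.32780456542969), 84.69034576416016) [ 0.537  -0.2936  0.0786]
blue [ 79.4922 217.5391] [ 72 207  16  24 128] [ 0.8022 -0.0951  0.1302] [0.9402 0.5054 0.7218] [ 0.9301 -0.0714  0.1605]
  top pts 128 ((866.3156127929688, 204.0240478515625), (10.244635581970215, 616.0926513671875), 12.96798038482666) [ 0.9294 -0.0686  0.1629]
blue [338.3656 270.1656] [316 254  43  36 610] [0.4782 0.116  0.0031] [0.8022 0.5054 0.7218] [0.5086 0.1504 0.0069]
 wall tops 71 ((662.8880615234375, 325.1842041015625), (454.13861083984375, 34.99693298339844), 56.70000076293945)
  all ((659.3275146484375, 296.63409423828125), (499.0072326660156, 83.0075912475586), 46.168251037597656)
```

```bash
python3 - <<'E'
from h import *
np.set_printoptions(precision=4,suppress=True)
T=pickle.load(open("top.pkl","rb"));S=pickle.load(open("scene.pkl","rb"))
t=ray(T,[(406.5,222.8),(356.4,225.6)],.088); s=ray(S,[(241,119.2),(264,149.6)],.088)
for p in (t,s):
    d=p[1]-p[0];print(p,np.linalg.norm(d),"yaw",np.degrees(np.arctan2(-d[0],d[1])))
# triangulate jointly
# scale up caddy crops
for nm,d,b in(("ct",T,(215,275,140,300)),("cs",S,(200,300,290,420))):
    a=d["pixels"][b[0]:b[1],b[2]:b[3]] if 0 else None
a=cv2.resize(T["pixels"][215:265,215:265],None,fx=12,fy=12,interpolation=cv2.INTER_CUBIC);b=cv2.resize(S["pixels"][230:300,305:375],None,fx=8.5714,fy=8.5714,interpolation=cv2.INTER_CUBIC)
cv2.imwrite("pics/c2.png",cv2.convertScaleAbs(a,alpha=2));cv2.imwrite("pics/c3.png",cv2.convertScaleAbs(b,alpha=2))
E
```

```text
[[ 0.5301 -0.2966  0.088 ]
 [ 0.5257 -0.1673  0.088 ]] 0.12934115340069888 yaw 1.9181186565746837
[[ 0.534  -0.2942  0.088 ]
 [ 0.5293 -0.1656  0.088 ]] 0.12863013193954986 yaw 2.1261397902965893
```

View pics/c2.png

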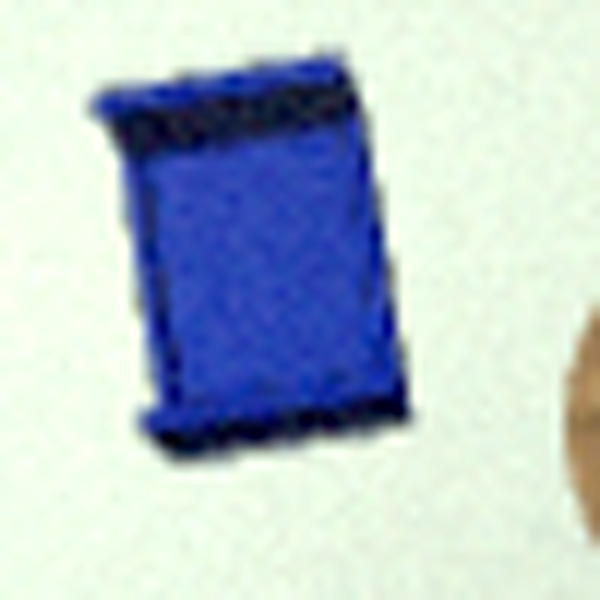

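View pics/c3.png

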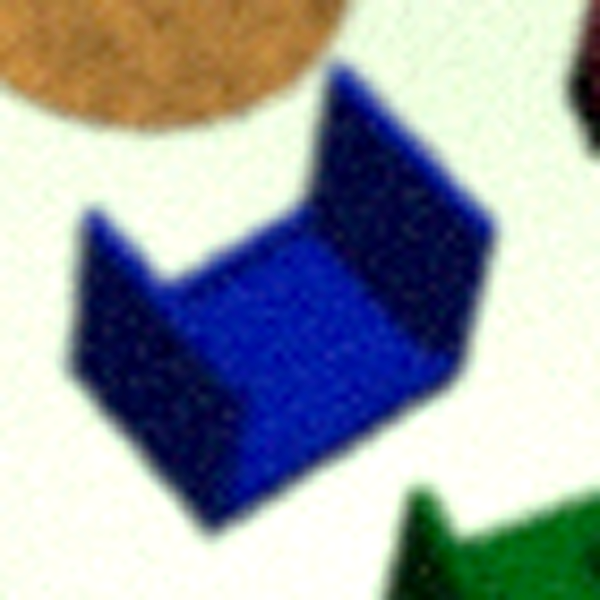

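```bash
cat >> h.py <<'E'
from scipy.optimize import minimize
def boxes_mask(d,p,boxes,roi,sc=4):
    x,y,yaw=p[:3]; z0=p[3] if len(p)>3 else 0; c,s=np.cos(yaw),np.sin(yaw); r0,r1,c0,c1=roi
    m=np.zeros(((r1-r0)*sc,(c1-c0)*sc),np.uint8)
    for b in boxes:
        P=np.array([[X,Y,Z] for X in b[0] for Y in b[1] for Z in b[2]])
        W=np.c_[x+c*P[:,0]-s*P[:,1],y+s*P[:,0]+c*P[:,1],P[:,2]+z0]
        q=(proj(d,W)-[c0,r0]+.5)*sc-.5
        cv2.fillConvexPoly(m,cv2.convexHull((q*16).round().astype(np.int32)),255,shift=4)
    return cv2.resize(m,(c1-c0,r1-r0),interpolation=cv2.INTER_AREA).astype(float)/255
CADDY=[((-.038,.038),(-.028,.028),(0,.006)),((.032,.038),(-.028,.028),(0,.066)),((-.038,-.032),(-.028,.028),(0,.066)),((-.038,.038),(.023,.028),(0,.014)),((-.038,.038),(-.028,-.023),(0,.014))]
BOB=[((-.028,.028),(-.017,.017),(0,.05))]
def fit(d,soft,p0,boxes,roi):
    f=lambda q:((boxes_mask(d,np.r_[np.array(q[:2])/1000,np.radians(q[2]),p0[3:]],boxes,roi)-soft)**2).sum()
    q0=[p0[0]*1000,p0[1]*1000,np.degrees(p0[2])]
    r=minimize(f,q0,method="Nelder-Mead",options=dict(initial_simplex=np.array([q0]+[list(np.array(q0)+e) for e in((6,0,0),(0,6,0),(0,0,5))]),xatol=.02,fatol=.001))
    return r.x,r.fun
E
python3 - <<'E'
from h import *
np.set_printoptions(precision=3,suppress=True)
for nm,roi in(("top",(218,260,220,256)),("scene",(236,294,308,366))):
    d=pickle.load(open(nm+".pkl","rb")); I=d["pixels"][roi[0]:roi[1],roi[2]:roi[3]].astype(float)
    # green channel: table bright; blue caddy dark. cork/others masked by red
    g=I[...,2]; bg=np.median(g[g>90]); fg=np.percentile(g,8); soft=np.clip((bg-g)/(bg-fg),0,1)
    hsv=cv2.cvtColor(I.astype(np.uint8),cv2.COLOR_BGR2HSV)
    other=((abs(hsv[...,0].astype(int)-17)<9)&(hsv[...,1]>60))|((abs(hsv[...,0].astype(int)-60)<15)&(hsv[...,1]>120))|((hsv[...,0]>165)&(hsv[...,1]>60))
    soft[cv2.dilate(other.astype(np.uint8),np.ones((3,3)))>0]=0
    for y0 in(5,-5): print(nm,bg,fg,fit(d,soft,(.511,.145,np.radians(y0+5)),CADDY,roi), soft.sum())
    p,_=fit(d,soft,(.511,.145,.15),CADDY,roi); m=boxes_mask(d,(p[0]/1000,p[1]/1000,np.radians(p[2])),CADDY,roi)
    cv2.imwrite(f"pics/fit_{nm}.png",cv2.resize(np.hstack([soft*255,m*255,128+127*(soft-m)]).astype(np.uint8),None,fx=4,fy=4))
E
```

```text
top 119.0 11.0 (array([512.378, 145.007,   8.265]), np.float64(14.433050298792962)) 629.8518518518518
top 119.0 11.0 (array([512.298, 144.864,   8.093]), np.float64(14.393548397814705)) 629.8518518518518
scene 125.0 0.0 (array([515.633, 145.429,   7.837]), np.float64(67.16265131257208)) 1431.664
scene 125.0 0.0 (array([515.602, 145.094,   7.565]), np.float64(68.31969368089196)) 1431.664
```

View pics/fit_scene.png

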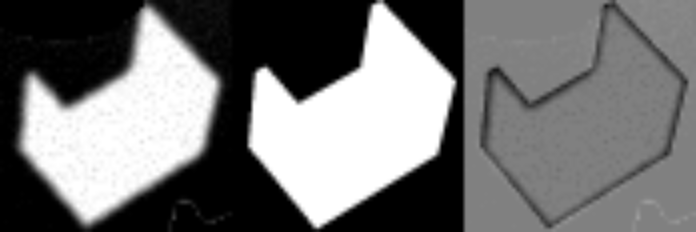

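View pics/fit_top.png

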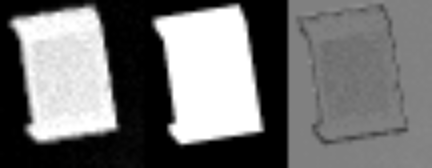

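```bash
cat >> h.py <<'E'
from scipy.spatial.transform import Rotation as Ro
def goal(st,pos,jawyaw):
    """tool-frame shift(mm)/turn(rotvec deg) to bring TCP to pos, tool x straight down, jaws along jawyaw (mod 180, nearest)"""
    R=Ro.from_euler("xyz",st["eef_rot"],degrees=True).as_matrix(); best=None
    for k in(0,180,-180):
        a=np.radians(jawyaw+k); x=np.array([0,0,-1.]);y=np.array([np.cos(a),np.sin(a),0]);G=np.c_[x,y,np.cross(x,y)]
        rv=np.degrees(Ro.from_matrix(R.T@G).as_rotvec())
        if best is None or np.linalg.norm(rv)<np.linalg.norm(best)-.1: best=rv
    sh=R.T@(np.array(pos)-st["tcp_pos"])*1000
    print("t",st["time_s"].__round__(2),"tcp",(st["tcp_pos"]*1000).round(1),"jaw yaw",np.degrees(np.arctan2(R[1,1],R[0,1])).round(2),"tilt x",R[:,0].round(4),"F",st["contact_force"].round(2),"M",st["moment"].round(2),"w",round(st["gripper_width"]*1000,1),"j6",st["joints"][5].round(1))
    print("  shift mm",sh.round(1),"turn",best.round(2))
E
python3 - <<'E'
from h import *
from plant import r
np.set_printoptions(suppress=True)
goal(r.get_state(),(.532,-.2954,.16),2.0)
goal(r.get_state(),(.532,-.2954,.16),92.0)
E
```

```text
t 0.1 tcp [ 223.5 -636.4  187.5] jaw yaw 109.35 tilt x [-0.0006  0.0014 -1.    ] F [-0.7   0.24 -0.08] M [-0.01 -0.05  0.  ] w 87.7 j6 -16.5
  shift mm [ 27.8 219.5 404.1] turn [-72.65   0.05  -0.08]
t 0.1 tcp [ 223.5 -636.4  187.5] jaw yaw 109.35 tilt x [-0.0006  0.0014 -1.    ] F [-0.7   0.24 -0.08] M [-0.01 -0.05  0.  ] w 87.7 j6 -16.5
  shift mm [ 27.8 219.5 404.1] turn [17.35 -0.02 -0.08]
```

```bash
python3 -m creep '[{"ax":-8,"ty":0.022,"tz":0.040,"fingers":0.0876},{"ax":-16,"ty":0.044,"tz":0.080},{"ax":-24,"ty":0.066,"tz":0.120},{"ax":-32,"ty":0.088,"tz":0.160},{"ax":-40,"ty":0.110,"tz":0.200}]' 20; python3 - <<'E'
from h import *
from plant import r
goal(r.get_state(),(.532,-.2954,.16),2.0)
E
```

```text
t 0.1 tcp [ 223.5 -636.4  187.5] jaw yaw 109.35 tilt x [-6.0e-04  1.4e-03 -1.0e+00] F [-0.7   0.24 -0.08] M [-0.01 -0.05  0.  ] w 87.7 j6 -16.5
  shift mm [ 27.8 219.5 404.1] turn [-7.265e+01  5.000e-02 -8.000e-02]invalid input
```

```bash
python3 -m creep '[{"ax":-8,"ay":0,"az":0,"tx":0,"ty":0.022,"tz":0.040,"fingers":0.087},{"ax":-16,"ay":0,"az":0,"tx":0,"ty":0.044,"tz":0.080,"fingers":0.087},{"ax":-24,"ay":0,"az":0,"tx":0,"ty":0.066,"tz":0.120,"fingers":0.087},{"ax":-32,"ay":0,"az":0,"tx":0,"ty":0.088,"tz":0.160,"fingers":0.087},{"ax":-40,"ay":0,"az":0,"tx":0,"ty":0.110,"tz":0.200,"fingers":0.087}]' 20; python3 - <<'E'
from h import *
from plant import r
goal(r.get_state(),(.532,-.2954,.16),2.0)
E
```

```text
time_s: 0.6
tcp_pos: [0.3767, -0.4651, 0.1881]
eef_rot: [67.4, 90.0, 127.0]
contact_force: [2.4, -0.6, 0.5]
gripper_width: 0.0872
t 0.6 tcp [ 376.7 -465.1  188.1] jaw yaw 149.67 tilt x [-3.e-04  4.e-04 -1.e+00] F [ 2.43 -0.62  0.54] M [ 0.01 -0.04 -0.  ] w 87.2 j6 2.0
  shift mm [ 28.1 -48.3 224.9] turn [-3.233e+01  2.000e-02 -2.000e-02]
```

```bash
python3 -m creep '[{"ax":-8,"ay":0,"az":0,"tx":0,"ty":-0.009,"tz":0.045,"fingers":0.087},{"ax":-16,"ay":0,"az":0,"tx":0,"ty":-0.019,"tz":0.090,"fingers":0.087},{"ax":-24,"ay":0,"az":0,"tx":0.01,"ty":-0.029,"tz":0.135,"fingers":0.087},{"ax":-30,"ay":0,"az":0,"tx":0.02,"ty":-0.039,"tz":0.180,"fingers":0.087},{"ax":-32.3,"ay":0,"az":0,"tx":0.028,"ty":-0.048,"tz":0.224,"fingers":0.087}]'; python3 - <<'E'
from h import *
from plant import r
goal(r.get_state(),(.532,-.2954,.16),2.0)
E
```

```text
time_s: 1.1
tcp_pos: [0.5322, -0.2967, 0.1596]
eef_rot: [59.0, 90.0, 150.9]
contact_force: [0.9, -0.9, -0.4]
gripper_width: 0.0868
t 1.1 tcp [ 532.2 -296.7  159.6] jaw yaw -178.11 tilt x [-6.e-04  3.e-04 -1.e+00] F [ 0.88 -0.93 -0.4 ] M [-0.1   0.04  0.02] w 86.8 j6 12.7
  shift mm [-0.4  0.1  1.3] turn [-0.11  0.02 -0.03]
```

```bash
python3 - <<'E'
from h import *
from plant import r,viewer
goal(r.get_state(),(.532,-.2954,.16),2.0)
o=[]
for n in("scene","top"):
    d=viewer.capture(n); pickle.dump(d,open(n+"1.pkl","wb"))
    p=proj(d,[r.get_state()["tcp_pos"],(.532,-.2954,.09)]);print(n,p)
    u,v=p[0].astype(int)
    c=d["pixels"][v-50:v+50,u-65:u+65].copy()
    c=cv2.convertScaleAbs(cv2.resize(c,None,fx=6,fy=6,interpolation=cv2.INTER_CUBIC),alpha=1.6)
    q=((p-[u-65,v-50]+.5)*6-.5).astype(int)
    for a in q: cv2.drawMarker(c,tuple(map(int,a)),(0,255,255),0,20,1)
    cv2.imwrite(f"pics/{n}1.png",c)
E
```

```text
t 1.1 tcp [ 532.2 -296.7  159.6] jaw yaw -178.11 tilt x [-6.e-04  3.e-04 -1.e+00] F [ 0.88 -0.93 -0.4 ] M [-0.1   0.04  0.02] w 86.8 j6 12.7
  shift mm [-0.4  0.1  1.3] turn [-0.11  0.02 -0.03]
scene [[238.28196211  95.60427815]
 [241.52328525 118.04681054]]
top [[414.08711775 216.37630163]
 [406.20193354 221.93501082]]
```

View pics/scene1.png

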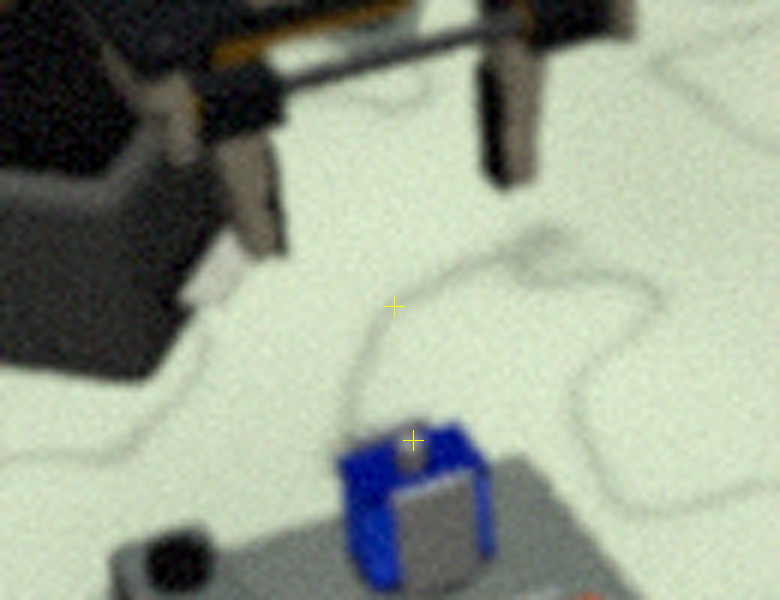

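View pics/top1.png

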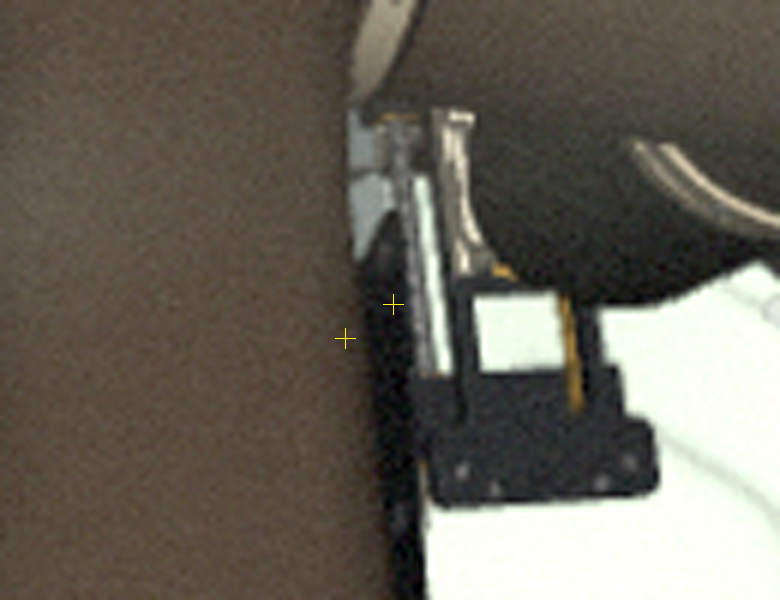

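```bash
python3 - <<'E'
from h import *
np.set_printoptions(precision=1,suppress=True)
d=pickle.load(open("scene1.pkl","rb"));M=xyzmap(d)*1000
u0,v0=238-65,95-50
for (a,b) in((262,245),(250,235),(245,170),(272,240),(505,178),(520,165),(497,170),(520,100),(390,50),(620,20),(180,150)):
    u=round((a+.5)/6-.5+u0);v=round((b+.5)/6-.5+v0);print((a,b),(u,v),M[v,u])
E
```

```text
(262, 245) (216, 85) [ 587.9 -283.8  207.3]
(250, 235) (214, 84) [ 592.3 -282.9  211.7]
(245, 170) (213, 73) [ 591.4 -282.1  239.3]
(272, 240) (218, 85) [ 584.1 -281.1  207.7]
(505, 178) (257, 74) [ 486.9 -289.4  203.8]
(520, 165) (259, 72) [ 483.5 -285.   210.5]
(497, 170) (255, 73) [ 490.4 -292.5  205.7]
(520, 100) (259, 61) [ 481.  -287.8  236.2]
(390, 50) (238, 53) [ 535.9 -267.2  279.5]
(620, 20) (276, 48) [ 450.6 -261.5  273. ]
(180, 150) (203, 70) [ 618.2 -256.7  267.5]
```

The picture shows the open fingertips at crop (265,250) and (510,185). They sit about 45 mm higher than the projected TCP at (394,307). I'll shut the fingers and see whether the tips come down.

```bash
python3 -m creep '[{"ax":0,"tx":0,"fingers":0.0},{"ax":0,"tx":0,"fingers":0.0},{"ax":0,"tx":0,"fingers":0.0},{"ax":0,"tx":0,"fingers":0.0},{"ax":0,"tx":0,"fingers":0.0}]'; python3 - <<'E'
from h import *
from plant import r,viewer
s=r.get_state()
goal(s,(.532,-.2954,.16),2.0)
d=viewer.capture("scene"); pickle.dump(d,open("scene2.pkl","wb"))
p=proj(d,[s["tcp_pos"]]);u0,v0=238-65,95-50
c=cv2.convertScaleAbs(cv2.resize(d["pixels"][v0:v0+100,u0:u0+130],None,fx=6,fy=6,interpolation=cv2.INTER_CUBIC),alpha=1.6)
cv2.drawMarker(c,tuple(map(int,((p[0]-[u0,v0]+.5)*6-.5))),(0,255,255),0,20,1)
cv2.imwrite("pics/scene2.png",c)
E
```

```text
t 1.2 tcp [ 533.6 -294.7  158.4] jaw yaw -178.03 tilt x [-0.002   0.0011 -1.    ] F [-1.05  0.14 -0.28] M [ 0.06  0.2  -0.07] w 87.0 j6 12.6
  shift mm [-1.6  1.6 -0.6] turn [-0.03  0.07 -0.11]invalid input
```

View pics/scene2.png

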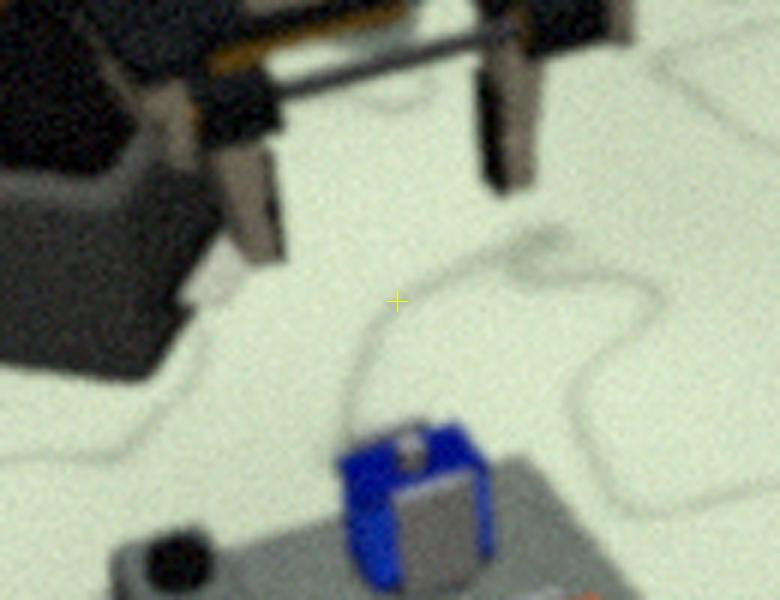

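```bash
python3 -m creep '[{"ax":0,"ay":0,"az":0,"tx":0,"ty":0,"tz":0,"fingers":0.005},{"ax":0,"ay":0,"az":0,"tx":0,"ty":0,"tz":0,"fingers":0.005},{"ax":0,"ay":0,"az":0,"tx":0,"ty":0,"tz":0,"fingers":0.005},{"ax":0,"ay":0,"az":0,"tx":0,"ty":0,"tz":0,"fingers":0.005},{"ax":0,"ay":0,"az":0,"tx":0,"ty":0,"tz":0,"fingers":0.005}]'; python3 - <<'E'
from h import *
from plant import r,viewer
s=r.get_state()
goal(s,(.532,-.2954,.16),2.0)
d=viewer.capture("scene"); pickle.dump(d,open("scene2.pkl","wb"))
p=proj(d,[s["tcp_pos"]]);u0,v0=238-65,95-50
c=cv2.convertScaleAbs(cv2.resize(d["pixels"][v0:v0+100,u0:u0+130],None,fx=6,fy=6,interpolation=cv2.INTER_CUBIC),alpha=1.6)
cv2.drawMarker(c,tuple(map(int,((p[0]-[u0,v0]+.5)*6-.5))),(0,255,255),0,20,1)
cv2.imwrite("pics/scene2.png",c)
E
```

```text
time_s: 1.75
tcp_pos: [0.531, -0.2991, 0.1606]
eef_rot: [-96.2, 90.0, -4.6]
contact_force: [-0.9, 0.4, 0.0]
gripper_width: 0.0524
t 1.75 tcp [ 531.  -299.1  160.6] jaw yaw -178.41 tilt x [ 4.e-04 -0.e+00 -1.e+00] F [-0.88  0.42  0.03] M [0.   0.04 0.01] w 52.4 j6 12.6
  shift mm [ 0.6 -1.1  3.7] turn [-0.41 -0.    0.02]
```

View pics/scene2.png

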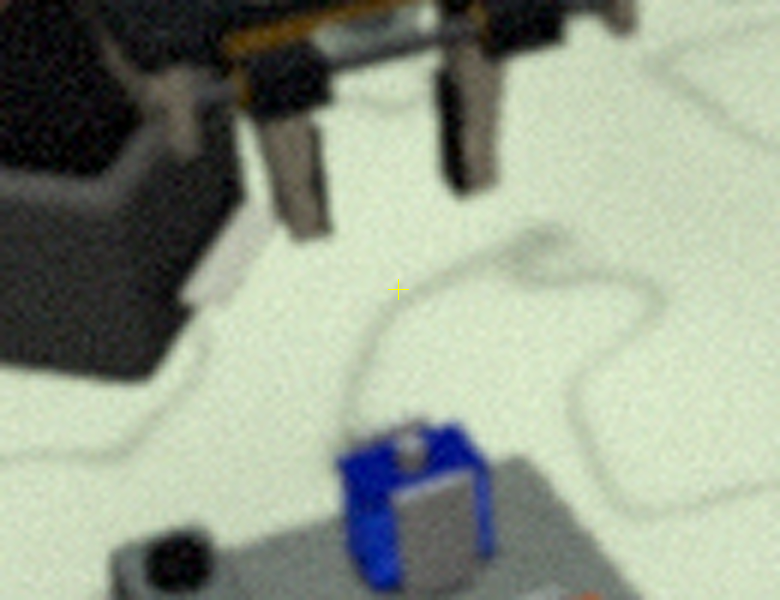

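```bash
python3 - <<'E'
from h import *
np.set_printoptions(precision=1,suppress=True)
u0,v0=238-65,95-50
for f,pts in(("scene1.pkl",((265,252),(510,185))),("scene2.pkl",((310,238),(468,192)))):
    d=pickle.load(open(f,"rb"));M=xyzmap(d)*1000
    for (a,b) in pts:
        uv=[(a+.5)/6-.5+u0,(b+.5)/6-.5+v0]
        print(f,uv,"z160",ray(d,uv,.16)*1000,"z205",ray(d,uv,.205)*1000,M[round(uv[1])-2,round(uv[0])])
    # clusters of points near gripper in z bins
    Q=M[v0:v0+100,u0:u0+130].reshape(-1,3); Q=Q[(Q[:,2]>120)&(Q[:,2]<320)&(abs(Q[:,1]+290)<80)&(abs(Q[:,0]-530)<110)]
    print(np.histogram(Q[:,2],bins=np.arange(120,320,10)))
E
```

```text
scene1.pkl [216.75, 86.58333333333334] z160 [[ 568.9 -349.   160. ]] z205 [[ 587.6 -280.6  205. ]] [ 586.2 -281.8  207.9]
scene1.pkl [257.5833333333333, 75.41666666666667] z160 [[ 461.5 -350.   160. ]] z205 [[ 488.8 -281.5  205. ]] [ 485.9 -285.3  208.4]
(array([  0,   0,   0,   0,   0,   0,   0,   7,  62,  82,  72,  95,  96,
        31,  84, 286, 277, 184, 277]), array([120, 130, 140, 150, 160, 170, 180, 190, 200, 210, 220, 230, 240,
       250, 260, 270, 280, 290, 300, 310]))
scene2.pkl [224.25, 84.25] z160 [[ 549.2 -350.2  160. ]] z205 [[ 569.5 -281.7  205. ]] [ 568.1 -286.2  207.9]
scene2.pkl [250.58333333333331, 76.58333333333334] z160 [[ 479.1 -352.9  160. ]] z205 [[ 505.  -284.1  205. ]] [ 501.9 -288.9  205.6]
(array([  0,   0,   0,   0,   0,   0,   0,   4,  55,  83,  75,  88, 100,
        37,  69, 277, 308, 171, 247]), array([120, 130, 140, 150, 160, 170, 180, 190, 200, 210, 220, 230, 240,
       250, 260, 270, 280, 290, 300, 310]))
```

```bash
python3 -m creep '[{"ax":0,"ay":0,"az":0,"tx":0,"ty":0,"tz":0,"fingers":0.087},{"ax":0,"ay":0,"az":0,"tx":0,"ty":0,"tz":0,"fingers":0.087},{"ax":0,"ay":0,"az":0,"tx":0,"ty":0,"tz":0,"fingers":0.087},{"ax":0,"ay":0,"az":0,"tx":0.03,"ty":0,"tz":0,"fingers":0.087},{"ax":0,"ay":0,"az":0,"tx":0.06,"ty":0,"tz":0,"fingers":0.087}]'; python3 - <<'E'
from h import *
from plant import r
goal(r.get_state(),(.532,-.2954,.16),2.0)
E
python3 -m creep '[{"ax":0,"ay":0,"az":0,"tx":0.01,"ty":0,"tz":0,"fingers":0.087},{"ax":0,"ay":0,"az":0,"tx":0.02,"ty":0,"tz":0,"fingers":0.087},{"ax":0,"ay":0,"az":0,"tx":0.02,"ty":0,"tz":0,"fingers":0.087}]'
python3 - <<'E'
from h import *
from plant import r,viewer
L=[]
for i in range(3):
    d=viewer.capture("scene"); s=r.get_state();L.append(s["tcp_pos"]);print(s["joints"].round(2))
    goal(s,(.532,-.2954,.08),2.0)
pickle.dump(d,open("scene3.pkl","wb"));s["tcp_pos"]=np.mean(L,0)
p=proj(d,[s["tcp_pos"]]);u0,v0=238-65,95-50
c=cv2.convertScaleAbs(cv2.resize(d["pixels"][v0:v0+100,u0:u0+130],None,fx=6,fy=6,interpolation=cv2.INTER_CUBIC),alpha=1.6)
cv2.drawMarker(c,tuple(map(int,((p[0]-[u0,v0]+.5)*6-.5))),(0,255,255),0,20,1)
cv2.imwrite("pics/scene3.png",c)
E
```

```text
time_s: 2.3
tcp_pos: [0.5323, -0.2986, 0.1007]
eef_rot: [-103.7, 89.8, -12.0]
contact_force: [0.3, 0.7, -0.6]
gripper_width: 0.0828
t 2.3 tcp [ 532.3 -298.6  100.7] jaw yaw -178.34 tilt x [ 2.8e-03 -6.0e-04 -1.0e+00] F [ 0.26  0.72 -0.57] M [0.04 0.14 0.02] w 82.8 j6 12.6
  shift mm [-59.4   0.    3.2] turn [-0.34 -0.04  0.16]
time_s: 2.6
tcp_pos: [0.5312, -0.2985, 0.0798]
eef_rot: [80.2, 89.9, 171.9]
contact_force: [0.2, -0.7, 0.1]
gripper_width: 0.0873
[-1.098e+01  1.953e+01 -1.591e+01  2.000e-02 -5.455e+01  1.264e+01]
t 2.65 tcp [ 531.7 -298.7   80.7] jaw yaw -178.33 tilt x [ 0.e+00 -3.e-04 -1.e+00] F [-0.45 -0.17  0.41] M [ 0.04  0.05 -0.  ] w 86.7 j6 12.6
  shift mm [ 0.7 -0.4  3.3] turn [-0.33 -0.02 -0.  ]
[-1.098e+01  1.950e+01 -1.589e+01  3.000e-02 -5.455e+01  1.264e+01]
t 2.7 tcp [ 532.1 -298.8   81.3] jaw yaw -178.33 tilt x [ 1.1e-03 -6.0e-04 -1.0e+00] F [ 0.04  0.53 -0.13] M [-0.01  0.06 -0.03] w 87.1 j6 12.6
  shift mm [1.3 0.  3.4] turn [-0.33 -0.04  0.06]
[-1.098e+01  1.947e+01 -1.588e+01  3.000e-02 -5.455e+01  1.264e+01]
t 2.75 tcp [ 532.3 -298.8   81.6] jaw yaw -178.33 tilt x [ 1.7e-03 -7.0e-04 -1.0e+00] F [-0.3   0.81 -0.14] M [ 0.05  0.1  -0.03] w 86.9 j6 12.6
  shift mm [1.6 0.2 3.4] turn [-0.33 -0.04  0.09]
```

View pics/scene3.png

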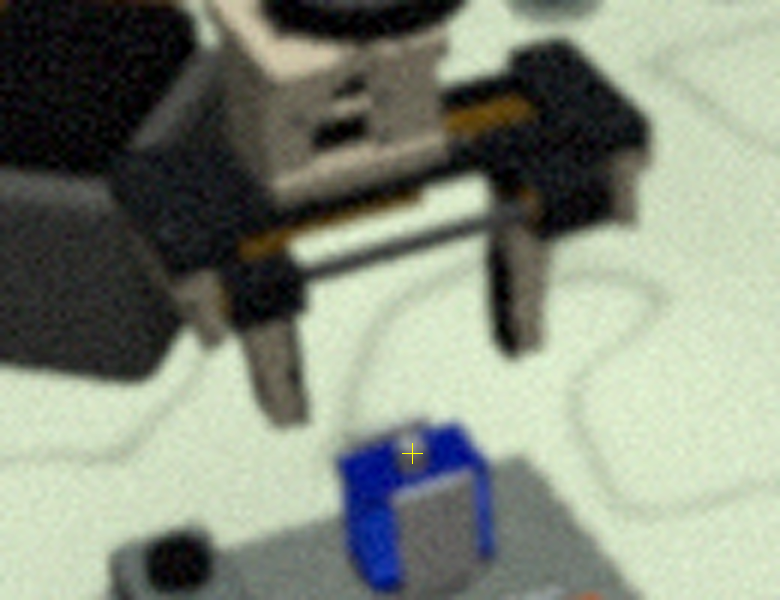

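```bash
python3 - <<'E'
from h import *
np.set_printoptions(precision=1,suppress=True)
u0,v0=238-65,95-50
d=pickle.load(open("scene3.pkl","rb"));M=xyzmap(d)*1000
for a,b in((285,427),(303,420),(515,356),(540,348)):
    uv=[(a+.5)/6-.5+u0,(b+.5)/6-.5+v0]
    A=ray(d,uv,.1)[0];B=ray(d,uv,.15)[0]; t=(-.287-A[1])/(B[1]-A[1]); print((A+t*(B-A))*1000, M[round(uv[1])-1,round(uv[0])])
Q=M[v0:v0+100,u0:u0+130].reshape(-1,3); Q=Q[(Q[:,2]>95)&(Q[:,2]<150)&(abs(Q[:,1]+290)<40)&(abs(Q[:,0]-530)<110)]
print(np.histogram(Q[:,2],bins=np.arange(95,150,5)));
for s in(Q[Q[:,0]>530],Q[Q[:,0]<530]): print(s.min(0),s.max(0),np.median(s,0))
E
```

```text
[ 587.5 -287.   121.2] [ 587.  -288.4  122.3]
[ 579.8 -287.   122. ] [ 580.2 -285.6  124.8]
[ 488.5 -287.   123.3] [ 489.5 -286.8  126.4]
[ 477.4 -287.   123.7] [ 475.5 -288.9  123.6]
(array([ 0,  0,  0,  0,  1, 23, 30, 33, 30, 33]), array([ 95, 100, 105, 110, 115, 120, 125, 130, 135, 140, 145]))
[ 576.7 -307.3  120.5] [ 594.9 -282.7  149.8] [ 587.1 -285.9  135.1]
[ 472.3 -311.3  119.2] [ 491.2 -285.3  149.9] [ 485.8 -289.6  135.9]
```

```bash
python3 -m creep '[{"ax":-0.3,"ay":0,"az":0,"tx":0,"ty":0,"tz":0.003,"fingers":0.087},{"ax":-0.3,"ay":0,"az":0,"tx":0.015,"ty":0,"tz":0.003,"fingers":0.087},{"ax":-0.3,"ay":0,"az":0,"tx":0.03,"ty":0,"tz":0.003,"fingers":0.087},{"ax":-0.3,"ay":0,"az":0,"tx":0.037,"ty":0,"tz":0.003,"fingers":0.087}]'
python3 -m creep '[{"ax":0,"ay":0,"az":0,"tx":0.003,"ty":0,"tz":0,"fingers":0.087},{"ax":0,"ay":0,"az":0,"tx":0.006,"ty":0,"tz":0,"fingers":0.087}]'
python3 - <<'E'
from h import *
from plant import r,viewer
d=viewer.capture("scene"); d=viewer.capture("scene"); s=r.get_state()
goal(s,(.532,-.2954,.001),2.0)
pickle.dump(d,open("scene4.pkl","wb"))
u0,v0=238-65,95-40
c=cv2.convertScaleAbs(cv2.resize(d["pixels"][v0:v0+100,u0:u0+130],None,fx=6,fy=6,interpolation=cv2.INTER_CUBIC),alpha=1.6)
cv2.imwrite("pics/scene4.png",c)
E
```

```text
time_s: 3.15
tcp_pos: [0.531, -0.2952, 0.043]
eef_rot: [39.0, 90.0, 130.9]
contact_force: [-0.1, -0.8, -0.4]
gripper_width: 0.0872
time_s: 3.35
tcp_pos: [0.5318, -0.2956, 0.0379]
eef_rot: [-116.9, 89.9, -24.9]
contact_force: [0.7, -0.1, -0.4]
gripper_width: 0.0873
t 3.45 tcp [ 531.5 -295.6   37.6] jaw yaw -178.04 tilt x [ 3.e-04 -1.e-04 -1.e+00] F [ 0.32  0.56 -0.06] M [-0.01  0.13  0.03] w 87.2 j6 12.6
  shift mm [36.6 -0.5  0.2] turn [-0.04 -0.01  0.02]
```

View pics/scene4.png

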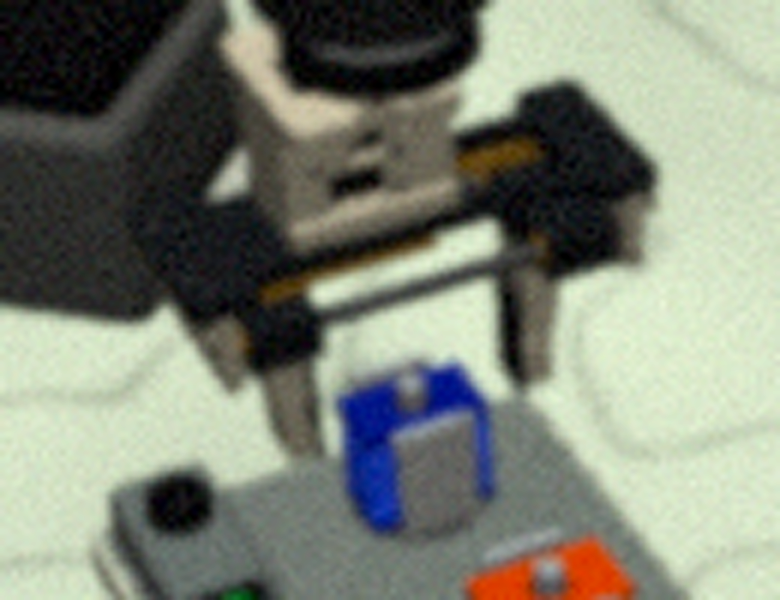

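The picture shows the fingertips at crop (300,455) and (530,380), level with the bobbin's top. The real tips are therefore about 40 mm behind the reported TCP, and I'll work with that offset. I'll go down in steps and check the force.

```bash
python3 -m creep '[{"ax":0,"ay":0,"az":0,"tx":0.005,"ty":0,"tz":0,"fingers":0.087},{"ax":0,"ay":0,"az":0,"tx":0.010,"ty":0,"tz":0,"fingers":0.087},{"ax":0,"ay":0,"az":0,"tx":0.015,"ty":0,"tz":0,"fingers":0.087}]'
python3 -m creep '[{"ax":0,"ay":0,"az":0,"tx":0.006,"ty":0,"tz":0,"fingers":0.087},{"ax":0,"ay":0,"az":0,"tx":0.012,"ty":0,"tz":0,"fingers":0.087},{"ax":0,"ay":0,"az":0,"tx":0.018,"ty":0,"tz":0,"fingers":0.087}]'
python3 - <<'E'
from h import *
from plant import r,viewer
d=viewer.capture("scene"); d=viewer.capture("scene"); s=r.get_state()
goal(s,(.532,-.2954,.001),2.0)
pickle.dump(d,open("scene4.pkl","wb"))
u0,v0=238-65,95-40
c=cv2.convertScaleAbs(cv2.resize(d["pixels"][v0:v0+100,u0:u0+130],None,fx=6,fy=6,interpolation=cv2.INTER_CUBIC),alpha=1.6)
cv2.imwrite("pics/scene5.png",c)
E
```

```text
time_s: 3.75
tcp_pos: [0.5313, -0.2955, 0.022]
eef_rot: [-92.5, 90.0, -0.5]
contact_force: [0.0, -0.1, -0.7]
gripper_width: 0.0872
time_s: 4.05
tcp_pos: [0.5312, -0.2955, 0.0037]
eef_rot: [70.9, 90.0, 162.8]
contact_force: [0.3, -0.2, -0.7]
gripper_width: 0.0872
t 4.15 tcp [ 530.5 -295.3    3.1] jaw yaw -178.06 tilt x [-1.8e-03  5.0e-04 -1.0e+00] F [ 0.65  0.75 -0.36] M [ 0.07  0.11 -0.01] w 86.9 j6 12.6
  shift mm [ 2.1 -1.5 -0.1] turn [-0.06  0.03 -0.1 ]
```

View pics/scene5.png

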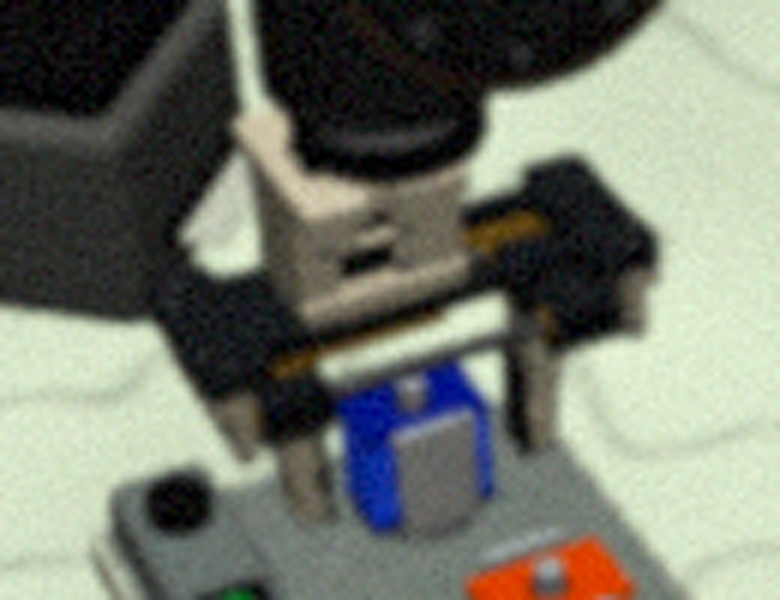

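```bash
python3 -m creep '[{"ax":0,"ay":0,"az":0,"tx":0.002,"ty":-0.001,"tz":0,"fingers":0.062},{"ax":0,"ay":0,"az":0,"tx":0.002,"ty":-0.001,"tz":0,"fingers":0.062},{"ax":0,"ay":0,"az":0,"tx":0.002,"ty":-0.001,"tz":0,"fingers":0.062},{"ax":0,"ay":0,"az":0,"tx":0.002,"ty":-0.001,"tz":0,"fingers":0.062}]' 8
python3 -m creep '[{"ax":0,"ay":0,"az":0,"tx":0,"ty":0,"tz":0,"fingers":0.045},{"ax":0,"ay":0,"az":0,"tx":0,"ty":0,"tz":0,"fingers":0.045},{"ax":0,"ay":0,"az":0,"tx":0,"ty":0,"tz":0,"fingers":0.045},{"ax":0,"ay":0,"az":0,"tx":0,"ty":0,"tz":0,"fingers":0.045}]' 8
python3 - <<'E'
from h import *
from plant import r,viewer
d=viewer.capture("scene"); d=viewer.capture("scene"); s=r.get_state()
goal(s,(.532,-.2954,.001),2.0)
u0,v0=238-65,95-40
c=cv2.convertScaleAbs(cv2.resize(d["pixels"][v0:v0+100,u0:u0+130],None,fx=6,fy=6,interpolation=cv2.INTER_CUBIC),alpha=1.6)
cv2.imwrite("pics/scene6.png",c)
E
```

```text
time_s: 4.55
tcp_pos: [0.5325, -0.2955, 0.0026]
eef_rot: [-108.7, 90.0, -16.8]
contact_force: [-0.4, -0.8, 0.2]
gripper_width: 0.0637
time_s: 4.95
tcp_pos: [0.5323, -0.2956, 0.0026]
eef_rot: [-121.3, 90.0, -29.4]
contact_force: [-1.4, 0.2, 2.2]
gripper_width: 0.0559
t 5.05 tcp [ 532.3 -295.5    2.5] jaw yaw -178.05 tilt x [ 1.e-04 -0.e+00 -1.e+00] F [-0.94  0.3   2.1 ] M [0.2  0.43 0.01] w 56.2 j6 12.6
  shift mm [1.5 0.3 0.1] turn [-0.05 -0.    0.  ]
```

View pics/scene6.png

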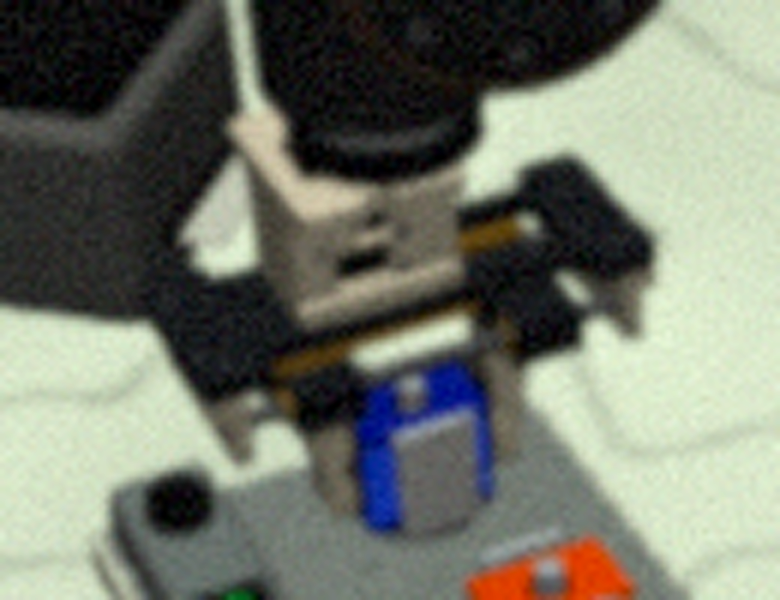

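The bobbin is held by its short ends at 56.2 mm with almost no side load. I'll firm the grip and draw it straight up.

```bash
python3 -m creep '[{"ax":0,"ay":0,"az":0,"tx":0,"ty":0,"tz":0,"fingers":0.045},{"ax":0,"ay":0,"az":0,"tx":0,"ty":0,"tz":0,"fingers":0.045},{"ax":0,"ay":0,"az":0,"tx":-0.004,"ty":0,"tz":0,"fingers":0.045},{"ax":0,"ay":0,"az":0,"tx":-0.012,"ty":0,"tz":0,"fingers":0.045},{"ax":0,"ay":0,"az":0,"tx":-0.02,"ty":0,"tz":0,"fingers":0.045}]' 25
python3 -m creep '[{"ax":0,"ay":0,"az":0,"tx":-0.015,"ty":0,"tz":0,"fingers":0.045},{"ax":0,"ay":0,"az":0,"tx":-0.030,"ty":0,"tz":0,"fingers":0.045},{"ax":0,"ay":0,"az":0,"tx":-0.045,"ty":0,"tz":0,"fingers":0.045},{"ax":0,"ay":0,"az":0,"tx":-0.060,"ty":0,"tz":0,"fingers":0.045},{"ax":0,"ay":0,"az":0,"tx":-0.070,"ty":0,"tz":0,"fingers":0.045}]'
python3 - <<'E'
from h import *
from plant import r,viewer
s=r.get_state()
goal(s,(.532,-.2954,.001),2.0)
for n in("scene","top"):
    d=viewer.capture(n);pickle.dump(d,open(n+"7.pkl","wb"))
    c=cv2.convertScaleAbs(d["pixels"],alpha=1.3); cv2.imwrite(f"pics/{n}7.png",c)
goal(r.get_state(),(.480,.024,.1),98.0);goal(r.get_state(),(.480,.024,.1),8.0)
E
```

```text
time_s: 5.55
tcp_pos: [0.5323, -0.2955, 0.0228]
eef_rot: [75.4, 90.0, 167.3]
contact_force: [0.4, -0.6, -1.4]
gripper_width: 0.0559
time_s: 6.05
tcp_pos: [0.5329, -0.2957, 0.0942]
eef_rot: [-107.2, 89.9, -15.3]
contact_force: [0.2, -0.4, -1.1]
gripper_width: 0.0557
t 6.05 tcp [ 532.9 -295.7   94.2] jaw yaw -178.04 tilt x [ 1.9e-03 -5.0e-04 -1.0e+00] F [ 0.18 -0.37 -1.05] M [0.04 0.05 0.06] w 55.7 j6 12.6
  shift mm [93.2  1.1  0.3] turn [-0.04 -0.03  0.11]
t 6.15 tcp [ 533.4 -295.8   94.3] jaw yaw -178.04 tilt x [ 3.2e-03 -9.0e-04 -1.0e+00] F [ 0.72  0.04 -0.75] M [ 0.    0.11 -0.03] w 55.6 j6 12.6
  shift mm [ -6.1  42.4 321.5] turn [83.96  0.09  0.19]
t 6.15 tcp [ 533.4 -295.8   94.3] jaw yaw -178.04 tilt x [ 3.2e-03 -9.0e-04 -1.0e+00] F [ 0.72  0.04 -0.75] M [ 0.    0.11 -0.03] w 55.6 j6 12.6
  shift mm [ -6.1  42.4 321.5] turn [-6.04 -0.07  0.18]
```

View pics/scene7.png

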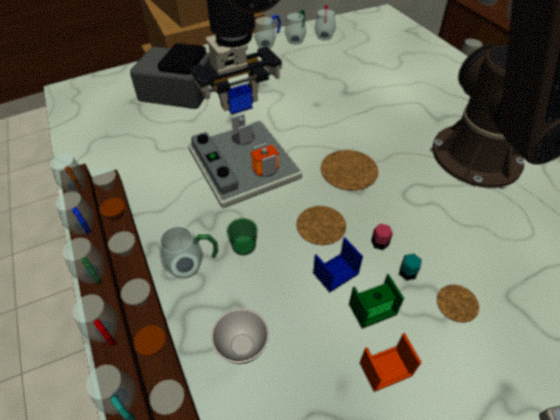

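View pics/top7.png

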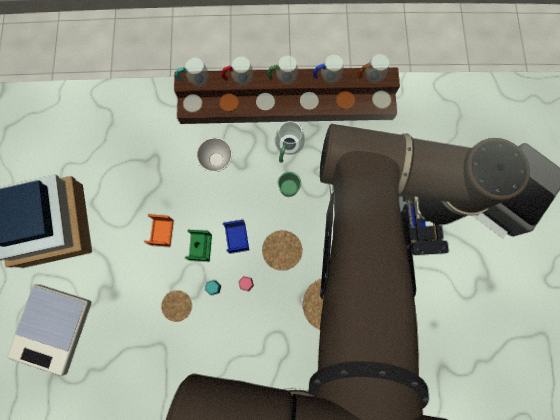

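The pictures show the blue bobbin hanging upright in the gripper at scene (240,98), with the bare spindle below it at (238,125). The orange bobbin is still on its spindle. Next I move to the middle mat (104 to 106 mm across; the others are 78 and 138 mm).

```bash
python3 -m creep '[{"ax":-1,"ay":0,"az":0,"tx":-0.005,"ty":0.003,"tz":0.025,"fingers":0.045},{"ax":-2,"ay":0,"az":0,"tx":-0.010,"ty":0.008,"tz":0.065,"fingers":0.045},{"ax":-3,"ay":0,"az":0,"tx":-0.010,"ty":0.013,"tz":0.105,"fingers":0.045},{"ax":-4,"ay":0,"az":0,"tx":-0.010,"ty":0.018,"tz":0.145,"fingers":0.045},{"ax":-5,"ay":0,"az":0,"tx":-0.010,"ty":0.024,"tz":0.185,"fingers":0.045}]'
python3 -m creep '[{"ax":-0.5,"ay":0,"az":0,"tx":0,"ty":0.001,"tz":0.040,"fingers":0.045},{"ax":-1,"ay":0,"az":0,"tx":0,"ty":0.002,"tz":0.080,"fingers":0.045},{"ax":-1,"ay":0,"az":0,"tx":0,"ty":0.004,"tz":0.115,"fingers":0.045},{"ax":-1,"ay":0,"az":0,"tx":0.01,"ty":0.0055,"tz":0.135,"fingers":0.045},{"ax":-1,"ay":0,"az":0,"tx":0.02,"ty":0.0055,"tz":0.135,"fingers":0.045}]'
python3 - <<'E'
from h import *
from plant import r,viewer
viewer.capture("top")
goal(r.get_state(),(.480,.024,-.0235),8.0)
E
```

```text
time_s: 6.65
tcp_pos: [0.5012, -0.11, 0.1017]
eef_rot: [73.7, 90.0, 170.7]
contact_force: [1.1, 0.5, -2.5]
gripper_width: 0.0557
time_s: 7.15
tcp_pos: [0.4799, 0.0241, 0.082]
eef_rot: [-51.6, 89.9, 46.6]
contact_force: [-0.3, -0.3, -1.8]
gripper_width: 0.0561
t 7.2 tcp [478.7  22.7  80.2] jaw yaw -171.94 tilt x [-2.3e-03 -3.0e-04 -1.0e+00] F [-0.46 -0.33 -1.73] M [-0.03  0.33 -0.01] w 56.0 j6 -18.2
  shift mm [103.7  -1.7   1.1] turn [ 0.06 -0.   -0.14]
```

```bash
python3 -m creep '[{"ax":0,"ay":0,"az":0,"tx":0.025,"ty":0,"tz":0,"fingers":0.045},{"ax":0,"ay":0,"az":0,"tx":0.050,"ty":0,"tz":0,"fingers":0.045},{"ax":0,"ay":0,"az":0,"tx":0.075,"ty":0,"tz":0,"fingers":0.045},{"ax":0,"ay":0,"az":0,"tx":0.09,"ty":0,"tz":0,"fingers":0.045},{"ax":0,"ay":0,"az":0,"tx":0.095,"ty":0,"tz":0,"fingers":0.045}]'
python3 - <<'E'
from h import *
from plant import r,viewer
for i in(0,1): d=viewer.capture("scene")
goal(r.get_state(),(.480,.024,-.0235),8.0)
c=cv2.convertScaleAbs(cv2.resize(d["pixels"][150:270,250:410],None,fx=5,fy=5,interpolation=cv2.INTER_CUBIC),alpha=1.6)
cv2.imwrite("pics/scene8.png",c)
E
```

```text
time_s: 7.7
tcp_pos: [0.4788, 0.0205, -0.0146]
eef_rot: [105.6, 89.8, -156.5]
contact_force: [-1.0, 0.4, -0.3]
gripper_width: 0.0561
t 7.8 tcp [479.7  21.1 -13.3] jaw yaw -172.09 tilt x [-1.9e-03 -9.0e-04 -1.0e+00] F [-0.19  0.36 -0.73] M [ 0.07  0.08 -0.03] w 56.2 j6 -18.2
  shift mm [10.2 -0.7  2.8] turn [-0.09 -0.04 -0.11]
```

View pics/scene8.png

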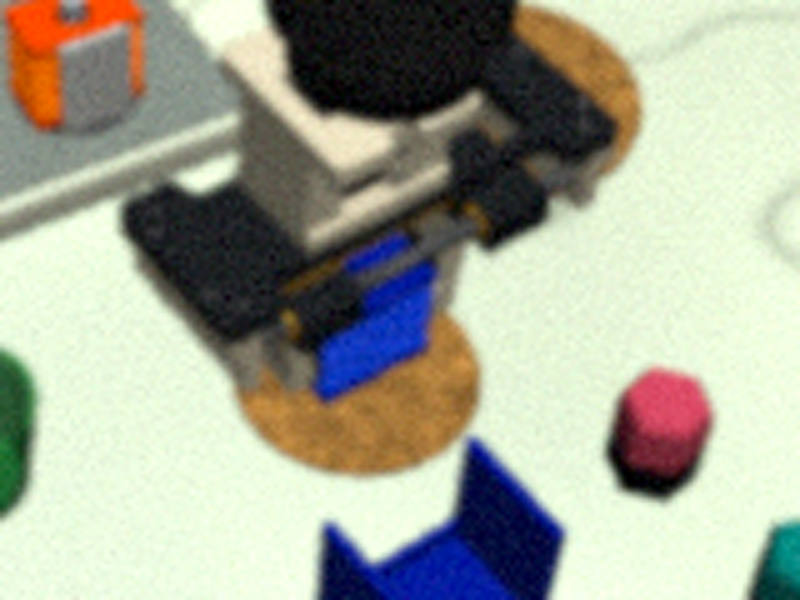

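```bash
python3 -m creep '[{"ax":0,"ay":0,"az":0,"tx":0.003,"ty":0,"tz":0.001,"fingers":0.045},{"ax":0,"ay":0,"az":0,"tx":0.006,"ty":0,"tz":0.002,"fingers":0.045},{"ax":0,"ay":0,"az":0,"tx":0.008,"ty":0,"tz":0.003,"fingers":0.045},{"ax":0,"ay":0,"az":0,"tx":0.008,"ty":0,"tz":0.003,"fingers":0.045}]'
python3 -m creep '[{"ax":0,"ay":0,"az":0,"tx":0.001,"ty":0,"tz":0,"fingers":0.045},{"ax":0,"ay":0,"az":0,"tx":0.001,"ty":0,"tz":0,"fingers":0.045}]'
python3 -m creep '[{"ax":0,"ay":0,"az":0,"tx":0.001,"ty":0,"tz":0,"fingers":0.045},{"ax":0,"ay":0,"az":0,"tx":0.001,"ty":0,"tz":0,"fingers":0.045}]'
```

```text
time_s: 8.2
tcp_pos: [0.4799, 0.0251, -0.0205]
eef_rot: [-68.6, 90.0, 29.4]
contact_force: [-0.8, -0.2, -1.5]
gripper_width: 0.0558
time_s: 8.4
tcp_pos: [0.4798, 0.025, -0.0216]
eef_rot: [-70.3, 90.0, 27.6]
contact_force: [-0.1, 0.3, -1.2]
gripper_width: 0.0556
time_s: 8.6
tcp_pos: [0.4798, 0.0249, -0.0227]
eef_rot: [110.9, 90.0, -151.1]
contact_force: [-0.4, -0.2, -1.9]
gripper_width: 0.056
```

```bash
python3 -m creep '[{"ax":0,"ay":0,"az":0,"tx":0.001,"ty":0,"tz":0,"fingers":0.045},{"ax":0,"ay":0,"az":0,"tx":0.001,"ty":0,"tz":0,"fingers":0.045}]'
python3 -m creep '[{"ax":0,"ay":0,"az":0,"tx":0.001,"ty":0,"tz":0,"fingers":0.045},{"ax":0,"ay":0,"az":0,"tx":0.001,"ty":0,"tz":0,"fingers":0.045}]'
```

```text
time_s: 8.8
tcp_pos: [0.4799, 0.0249, -0.0235]
eef_rot: [-103.0, 90.0, -5.1]
contact_force: [-0.2, 0.9, 1.0]
gripper_width: 0.0557
time_s: 9.0
tcp_pos: [0.4799, 0.0249, -0.0236]
eef_rot: [-111.0, 90.0, -13.1]
contact_force: [-5.8, 1.4, 16.7]
gripper_width: 0.0559
```

It touched down at TCP z -23.5 mm, as predicted. I'll ease off 1 mm, open, and rise.

```bash
python3 -m creep '[{"ax":0,"ay":0,"az":0,"tx":-0.001,"ty":0,"tz":0,"fingers":0.045},{"ax":0,"ay":0,"az":0,"tx":-0.001,"ty":0,"tz":0,"fingers":0.060},{"ax":0,"ay":0,"az":0,"tx":-0.001,"ty":0,"tz":0,"fingers":0.075},{"ax":0,"ay":0,"az":0,"tx":-0.001,"ty":0,"tz":0,"fingers":0.087},{"ax":0,"ay":0,"az":0,"tx":-0.001,"ty":0,"tz":0,"fingers":0.087}]' 25
python3 -m creep '[{"ax":0,"ay":0,"az":0,"tx":0,"ty":0,"tz":0,"fingers":0.087},{"ax":0,"ay":0,"az":0,"tx":-0.02,"ty":0,"tz":0,"fingers":0.087},{"ax":0,"ay":0,"az":0,"tx":-0.04,"ty":0,"tz":0,"fingers":0.087},{"ax":0,"ay":0,"az":0,"tx":-0.06,"ty":0,"tz":0,"fingers":0.087},{"ax":0,"ay":0,"az":0,"tx":-0.08,"ty":0,"tz":0,"fingers":0.087}]'
python3 - <<'E'
from h import *
from plant import r,viewer
for n in("top","scene"): 
    d=viewer.capture(n);pickle.dump(d,open(n+"9.pkl","wb"))
    cv2.imwrite(f"pics/{n}9.png",cv2.convertScaleAbs(d["pixels"],alpha=1.4))
goal(r.get_state(),(.480,.0249,.057),8.0)
goal(r.get_state(),(.480,.0249,.057),98.0)
E
```

```text
time_s: 9.5
tcp_pos: [0.4797, 0.0249, -0.0238]
eef_rot: [109.8, 90.0, -152.2]
contact_force: [0.1, 0.7, -0.2]
gripper_width: 0.0786
time_s: 10.0
tcp_pos: [0.4796, 0.0248, 0.0571]
eef_rot: [105.4, 90.0, -156.6]
contact_force: [0.9, 0.5, 1.5]
gripper_width: 0.0871
t 10.1 tcp [481.6  25.6  58.9] jaw yaw -172.02 tilt x [ 0.0044  0.0016 -1.    ] F [ 0.49  0.06 -1.23] M [ 0.07  0.04 -0.02] w 86.9 j6 -18.5
  shift mm [ 1.9  1.7 -0.4] turn [-0.02  0.06  0.26]
t 10.1 tcp [481.6  25.6  58.9] jaw yaw -172.02 tilt x [ 0.0044  0.0016 -1.    ] F [ 0.49  0.06 -1.23] M [ 0.07  0.04 -0.02] w 86.9 j6 -18.5
  shift mm [ 1.9  1.7 -0.4] turn [89.98  0.25  0.16]
```

View pics/scene9.png

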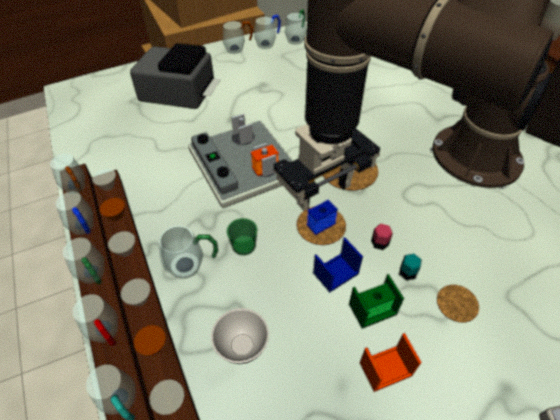

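View pics/top9.png

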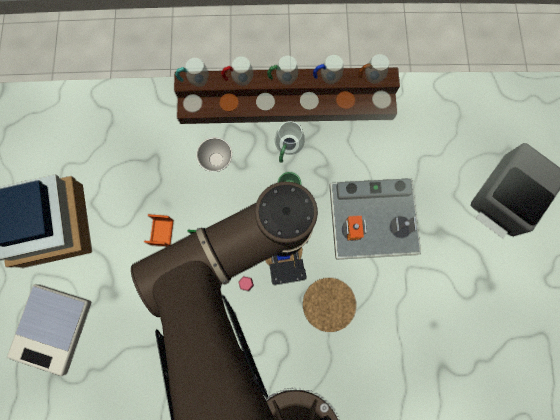

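```bash
python3 -m creep '[{"ax":-8.5,"ay":0,"az":0,"tx":0,"ty":0,"tz":0,"fingers":0.087},{"ax":-17,"ay":0,"az":0,"tx":0,"ty":0,"tz":0,"fingers":0.087},{"ax":-25.5,"ay":0,"az":0,"tx":0,"ty":0,"tz":0,"fingers":0.087},{"ax":-34,"ay":0,"az":0,"tx":0,"ty":0,"tz":0,"fingers":0.087},{"ax":-42.5,"ay":0,"az":0,"tx":0,"ty":0,"tz":0,"fingers":0.087}]'
python3 -m creep '[{"ax":-8.5,"ay":0,"az":0,"tx":0,"ty":0,"tz":0,"fingers":0.08},{"ax":-17,"ay":0,"az":0,"tx":0,"ty":0,"tz":0,"fingers":0.07},{"ax":-25.5,"ay":0,"az":0,"tx":0,"ty":0,"tz":0,"fingers":0.06},{"ax":-34,"ay":0,"az":0,"tx":0,"ty":0,"tz":0,"fingers":0.06},{"ax":-42.5,"ay":0,"az":0,"tx":0,"ty":0,"tz":0,"fingers":0.06}]'
python3 -m creep '[{"ax":-5,"ay":0,"az":0,"tx":0,"ty":0,"tz":0,"fingers":0.06},{"ax":-5,"ay":0,"az":0,"tx":0,"ty":0,"tz":0,"fingers":0.06},{"ax":-5,"ay":0,"az":0,"tx":0,"ty":0,"tz":0,"fingers":0.06}]'
python3 - <<'E'
from h import *
from plant import r,viewer
for i in(0,1,2): viewer.capture("scene")
goal(r.get_state(),(.480,.0249,-.020),98.0)
E
```

```text
time_s: 10.6
tcp_pos: [0.4794, 0.0248, 0.0558]
eef_rot: [56.9, 90.0, -162.3]
contact_force: [0.5, 0.3, 0.8]
gripper_width: 0.0872
time_s: 11.1
tcp_pos: [0.4794, 0.0248, 0.0558]
eef_rot: [11.7, 90.0, -165.0]
contact_force: [-0.4, 1.2, -0.4]
gripper_width: 0.0606
time_s: 11.4
tcp_pos: [0.4796, 0.0248, 0.056]
eef_rot: [9.7, 90.0, -162.5]
contact_force: [-0.2, -0.2, -0.8]
gripper_width: 0.0598
t 11.55 tcp [479.7  24.8  56.2] jaw yaw -82.15 tilt x [-3.e-04 -1.e-04 -1.e+00] F [-0.35 -0.03 -0.71] M [-0.1   0.14  0.01] w 60.2 j6 71.4
  shift mm [76.2 -0.  -0.3] turn [-0.15  0.02 -0.  ]
```

```bash
python3 -m creep '[{"ax":0,"ay":0,"az":0,"tx":0.020,"ty":0,"tz":0,"fingers":0.06},{"ax":0,"ay":0,"az":0,"tx":0.030,"ty":0,"tz":0,"fingers":0.06},{"ax":0,"ay":0,"az":0,"tx":0.040,"ty":0,"tz":0,"fingers":0.06},{"ax":0,"ay":0,"az":0,"tx":0.050,"ty":0,"tz":0,"fingers":0.06}]'
python3 -m creep '[{"ax":0,"ay":0,"az":0,"tx":0.008,"ty":0,"tz":0,"fingers":0.06},{"ax":0,"ay":0,"az":0,"tx":0.016,"ty":0,"tz":0,"fingers":0.06},{"ax":0,"ay":0,"az":0,"tx":0.022,"ty":0,"tz":0,"fingers":0.06},{"ax":0,"ay":0,"az":0,"tx":0.026,"ty":0,"tz":0,"fingers":0.06},{"ax":0,"ay":0,"az":0,"tx":0.026,"ty":0,"tz":0,"fingers":0.06}]'
python3 - <<'E'
from h import *
from plant import r,viewer
for i in(0,1): d=viewer.capture("scene")
goal(r.get_state(),(.480,.0249,-.020),98.0)
c=cv2.convertScaleAbs(cv2.resize(d["pixels"][150:270,250:410],None,fx=5,fy=5,interpolation=cv2.INTER_CUBIC),alpha=1.6)
cv2.imwrite("pics/scene10.png",c)
E
```

```text
time_s: 11.95
tcp_pos: [0.4798, 0.0249, 0.0058]
eef_rot: [55.3, 90.0, -116.8]
contact_force: [-0.7, 0.5, 0.8]
gripper_width: 0.0603
time_s: 12.45
tcp_pos: [0.4795, 0.0248, -0.0201]
eef_rot: [17.3, 89.9, -154.7]
contact_force: [-0.8, -0.2, 0.0]
gripper_width: 0.0598
t 12.55 tcp [480.   24.9 -19.5] jaw yaw -82.04 tilt x [ 2.e-04  0.e+00 -1.e+00] F [0.53 0.27 0.24] M [-0.13  0.11 -0.04] w 60.0 j6 71.5
  shift mm [ 0.5  0.1 -0. ] turn [-0.04 -0.01 -0.  ]
```

View pics/scene10.png

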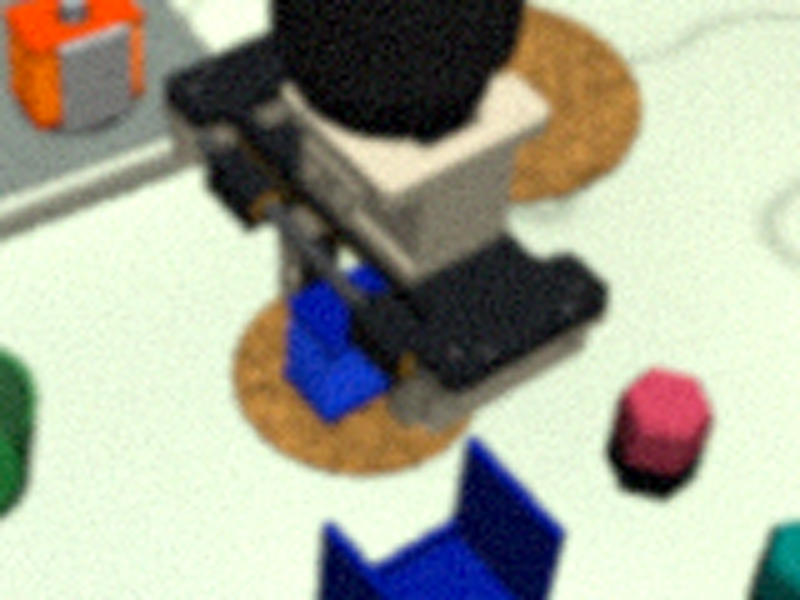

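```bash
python3 -m creep '[{"ax":0,"ay":0,"az":0,"tx":0,"ty":0,"tz":0,"fingers":0.025},{"ax":0,"ay":0,"az":0,"tx":0,"ty":0,"tz":0,"fingers":0.025},{"ax":0,"ay":0,"az":0,"tx":0,"ty":0,"tz":0,"fingers":0.025},{"ax":0,"ay":0,"az":0,"tx":0,"ty":0,"tz":0,"fingers":0.025},{"ax":0,"ay":0,"az":0,"tx":0,"ty":0,"tz":0,"fingers":0.025}]' 15
python3 -m creep '[{"ax":0,"ay":0,"az":0,"tx":0,"ty":0,"tz":0,"fingers":0.025},{"ax":0,"ay":0,"az":0,"tx":0,"ty":0,"tz":0,"fingers":0.025}]' 25
python3 -m creep '[{"ax":0,"ay":0,"az":0,"tx":-0.015,"ty":0,"tz":0,"fingers":0.025},{"ax":0,"ay":0,"az":0,"tx":-0.040,"ty":0,"tz":0,"fingers":0.025},{"ax":0,"ay":0,"az":0,"tx":-0.070,"ty":0,"tz":0,"fingers":0.025},{"ax":0,"ay":0,"az":0,"tx":-0.095,"ty":0,"tz":0,"fingers":0.025},{"ax":0,"ay":0,"az":0,"tx":-0.11,"ty":0,"tz":0,"fingers":0.025}]'
python3 - <<'E'
from h import *
from plant import r,viewer
for i in(0,1): d=viewer.capture("scene")
pickle.dump(d,open("scene11.pkl","wb"))
goal(r.get_state(),(.514,.1451,.09),98.0)
c=cv2.convertScaleAbs(cv2.resize(d["pixels"][150:310,250:410],None,fx=3.7,fy=3.7,interpolation=cv2.INTER_CUBIC),alpha=1.6)
cv2.imwrite("pics/scene11.png",c)
E
```

```text
time_s: 13.05
tcp_pos: [0.4798, 0.0249, -0.0195]
eef_rot: [-178.0, 90.0, 10.0]
contact_force: [-0.5, -0.8, 1.5]
gripper_width: 0.0338
time_s: 13.25
tcp_pos: [0.4799, 0.0249, -0.0195]
eef_rot: [161.6, 90.0, -10.5]
contact_force: [-0.7, -0.9, 3.6]
gripper_width: 0.0337
time_s: 13.75
tcp_pos: [0.4804, 0.0252, 0.0921]
eef_rot: [-162.3, 89.9, 25.7]
contact_force: [0.5, 0.2, -1.6]
gripper_width: 0.0343
t 13.85 tcp [481.1  25.5  92.2] jaw yaw -82.04 tilt x [ 0.0037  0.0017 -1.    ] F [ 0.12  0.15 -0.86] M [-0.08  0.1  -0.03] w 34.2 j6 71.5
  shift mm [   2.5 -113.9  -49.1] turn [-0.04 -0.22  0.06]
```

View pics/scene11.png

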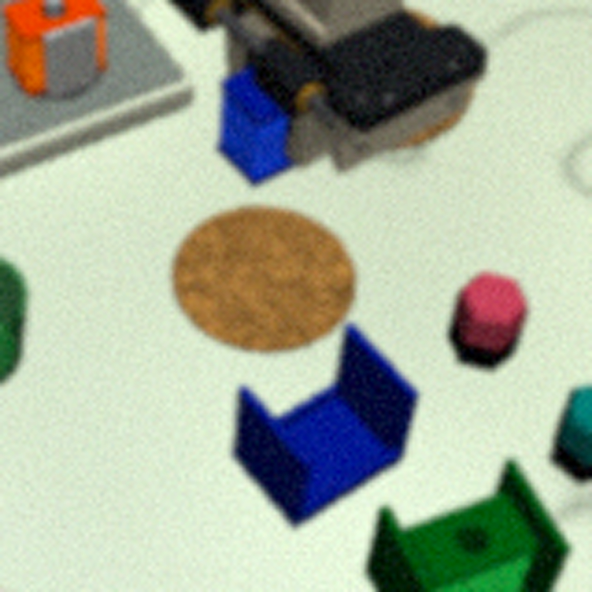

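```bash
python3 -m creep '[{"ax":0,"ay":0,"az":0,"tx":0,"ty":-0.025,"tz":-0.011,"fingers":0.025},{"ax":0,"ay":0,"az":0,"tx":0,"ty":-0.055,"tz":-0.024,"fingers":0.025},{"ax":0,"ay":0,"az":0,"tx":0,"ty":-0.085,"tz":-0.037,"fingers":0.025},{"ax":0,"ay":0,"az":0,"tx":0,"ty":-0.105,"tz":-0.046,"fingers":0.025},{"ax":0,"ay":0,"az":0,"tx":0,"ty":-0.114,"tz":-0.050,"fingers":0.025}]'
python3 - <<'E'
from h import *
from plant import r,viewer
np.set_printoptions(precision=2,suppress=True)
for i in range(4): viewer.capture("top")
for n in("top","scene"):
    d=viewer.capture(n);pickle.dump(d,open(n+"12.pkl","wb"))
    u,v=(236,237) if n=="top" else(338,240)
    c=cv2.convertScaleAbs(cv2.resize(d["pixels"][v-70:v+70,u-70:u+70],None,fx=4.2,fy=4.2,interpolation=cv2.INTER_CUBIC),alpha=1.6)
    cv2.imwrite(f"pics/{n}12.png",c)
goal(r.get_state(),(.514,.1451,-.0175),98.0)
E
```

```text
time_s: 14.35
tcp_pos: [0.5135, 0.1462, 0.0891]
eef_rot: [21.2, 89.9, -150.8]
contact_force: [0.5, -0.6, -1.7]
gripper_width: 0.0339
t 14.65 tcp [513.  143.7  90.1] jaw yaw -82.09 tilt x [-0. -0. -1.] F [-0.28 -1.7  -1.52] M [-0.08  0.15 -0.04] w 33.9 j6 61.2
  shift mm [107.6  -1.3  -1.2] turn [-0.09  0.04 -0.01]
```

View pics/scene12.png

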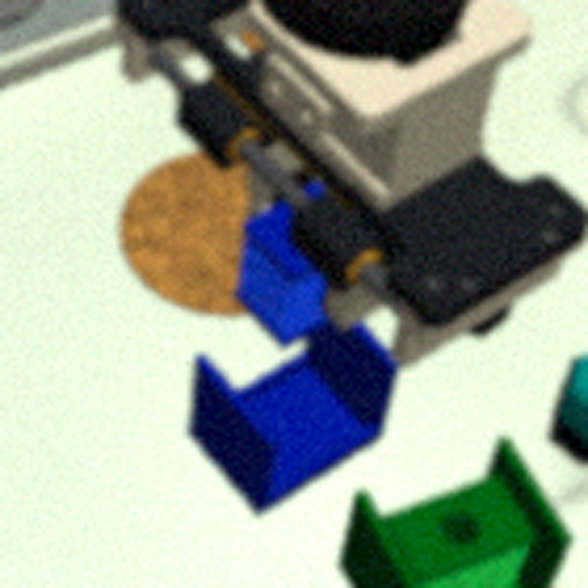

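View pics/top12.png

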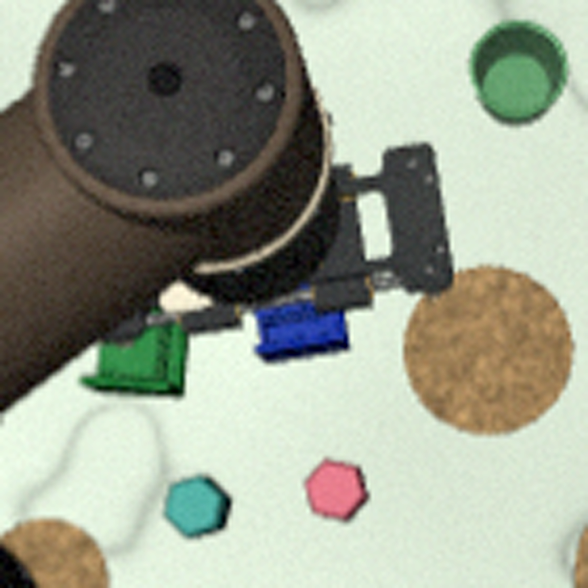

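```bash
python3 - <<'E'
from h import *
d=pickle.load(open("scene12.pkl","rb"))
u0,v0,k=295,190,8
c=cv2.convertScaleAbs(cv2.resize(d["pixels"][v0:v0+75,u0:u0+90],None,fx=k,fy=k,interpolation=cv2.INTER_CUBIC),alpha=1.8)
def wire(x,y,yaw,z,col,hx=.028,hy=.017,h=.05):
    a=np.radians(yaw);P=[[X,Y,Z] for X in(-hx,hx) for Y in(-hy,hy) for Z in(0,h)]
    W=[[x+np.cos(a)*p[0]-np.sin(a)*p[1],y+np.sin(a)*p[0]+np.cos(a)*p[1],z+p[2]] for p in P]
    q=((proj(d,W)-[u0,v0]+.5)*k-.5).astype(int)
    for i in range(8):
        for b in(1,2,4):
            j=i^b
            if i<j: cv2.line(c,tuple(map(int,q[i])),tuple(map(int,q[j])),col,1)
wire(.513+.0016,.1437+.0002,7.9,.1138,(0,255,255))
wire(.5156,.1453,7.8,0,(0,0,255),.038,.028,.066)
cv2.imwrite("pics/ov.png",c)
E
```

```text
(no output)
```

View pics/ov.png

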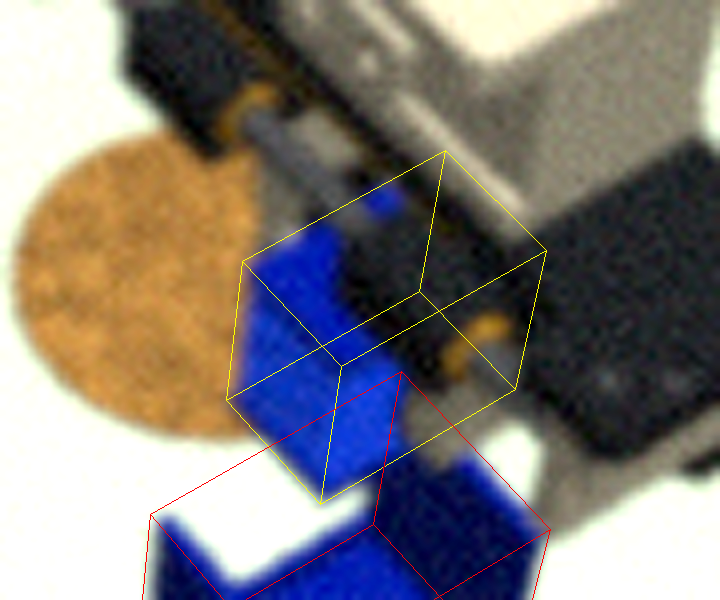

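```bash
python3 - <<'E'
from h import *
d=pickle.load(open("scene12.pkl","rb"))
u0,v0,k=318,215,18
for dx,nm in((0,"a"),(-.003,"b")):
    c=cv2.convertScaleAbs(cv2.resize(d["pixels"][v0:v0+42,u0:u0+34],None,fx=k,fy=k,interpolation=cv2.INTER_NEAREST),alpha=2)
    x,y,a,z=.513+.0016+dx,.1437+.0002,np.radians(7.9),.1138
    P=np.array([(.028,.017,.05),(.028,-.017,.05),(.028,-.017,0),(.028,.017,0),(.028,.017,.05),(-.028,.017,.05),(-.028,.017,0),(.028,.017,0)])
    W=np.c_[x+np.cos(a)*P[:,0]-np.sin(a)*P[:,1],y+np.sin(a)*P[:,0]+np.cos(a)*P[:,1],z+P[:,2]]
    q=((proj(d,W)-[u0,v0]+.5)*k).astype(np.int32)
    cv2.polylines(c,[q.reshape(-1,1,2)],False,(0,255,255),1);cv2.imwrite(f"pics/ov{nm}.png",c[:,:])
    L=c if nm=="a" else np.hstack([L,c])
cv2.imwrite("pics/ovab.png",cv2.resize(L,None,fx=.64,fy=.64,interpolation=cv2.INTER_AREA))
E
```

```text
(no output)
```

View pics/ovab.png

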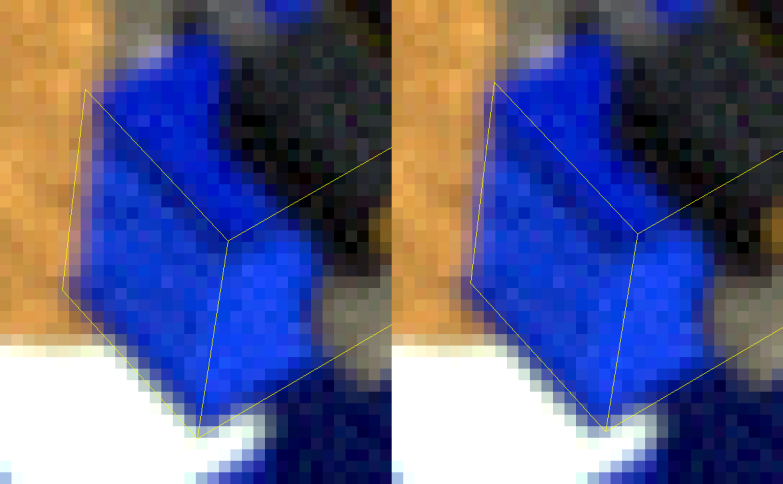

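```bash
python3 -m creep '[{"ax":0,"ay":0,"az":0,"tx":0.010,"ty":-0.001,"tz":-0.0024,"fingers":0.025},{"ax":0,"ay":0,"az":0,"tx":0.020,"ty":-0.001,"tz":-0.0024,"fingers":0.025},{"ax":0,"ay":0,"az":0,"tx":0.030,"ty":-0.001,"tz":-0.0024,"fingers":0.025},{"ax":0,"ay":0,"az":0,"tx":0.035,"ty":-0.001,"tz":-0.0024,"fingers":0.025},{"ax":0,"ay":0,"az":0,"tx":0.035,"ty":-0.001,"tz":-0.0024,"fingers":0.025}]'
python3 - <<'E'
from h import *
from plant import r,viewer
for i in range(3): d=viewer.capture("scene")
s=r.get_state();goal(s,(.514,.1451,-.0175),98.0)
pickle.dump(d,open("scene13.pkl","wb"))
t=s["tcp_pos"];z=t[2]+.0237
u0,v0,k=318,220,12
print(proj(d,[t+[0,0,.0237]]))
L=None
for dx in(0,-.003):
    c=cv2.convertScaleAbs(cv2.resize(d["pixels"][v0:v0+48,u0-8:u0+25],None,fx=k,fy=k,interpolation=cv2.INTER_NEAREST),alpha=2)
    x,y,a=t[0]+.0016+dx,t[1]+.0002,np.radians(8)
    P=np.array([(.028,.017,.05),(.028,-.017,.05),(.028,-.017,0),(.028,.017,0),(.028,.017,.05),(-.028,.017,.05),(-.028,.017,0),(.028,.017,0)])
    W=np.c_[x+np.cos(a)*P[:,0]-np.sin(a)*P[:,1],y+np.sin(a)*P[:,0]+np.cos(a)*P[:,1],z+P[:,2]]
    q=((proj(d,W)-[u0-8,v0]+.5)*k).astype(np.int32)
    cv2.polylines(c,[q.reshape(-1,1,2)],False,(0,255,255),1)
    L=c if L is None else np.hstack([L,c])
cv2.imwrite("pics/ov13.png",L)
E
```

```text
time_s: 15.15
tcp_pos: [0.515, 0.1455, 0.0541]
eef_rot: [25.1, 89.9, -147.0]
contact_force: [0.7, 0.8, -1.0]
gripper_width: 0.0333
t 15.3 tcp [516.  146.1  55.5] jaw yaw -82.04 tilt x [ 3.e-04  1.e-04 -1.e+00] F [-0.41  0.01 -1.43] M [-0.1   0.14 -0.  ] w 34.1 j6 61.2
  shift mm [73.   0.8  2.2] turn [-0.04 -0.02  0.  ]
[[339.08474749 251.20550656]]
```

View pics/ov13.png

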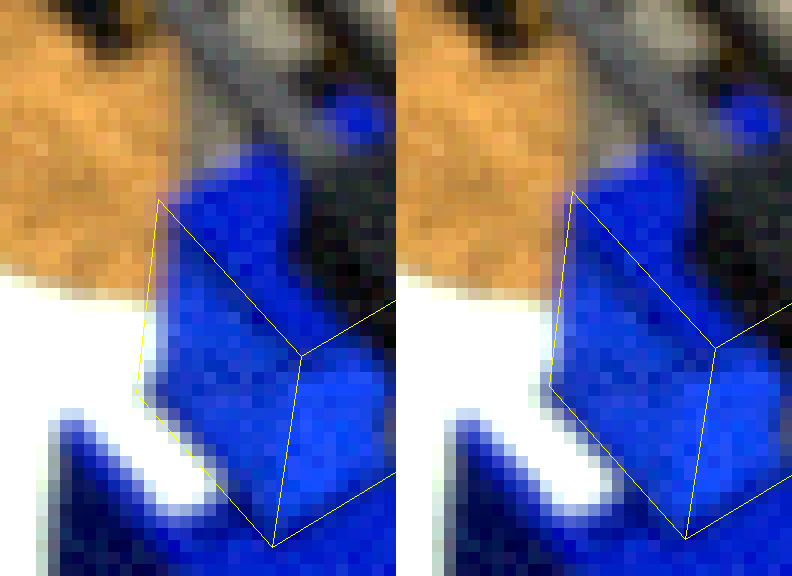

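The overlay matches the held bobbin to within about 1 to 2 mm, and it is centred over the blue caddy. I'll lower it in steps and check the force.

```bash
python3 -m creep '[{"ax":0,"ay":0,"az":0,"tx":0.006,"ty":0.0005,"tz":0.0005,"fingers":0.025},{"ax":0,"ay":0,"az":0,"tx":0.012,"ty":0.0005,"tz":0.0005,"fingers":0.025},{"ax":0,"ay":0,"az":0,"tx":0.018,"ty":0.0005,"tz":0.0005,"fingers":0.025},{"ax":0,"ay":0,"az":0,"tx":0.022,"ty":0.0005,"tz":0.0005,"fingers":0.025},{"ax":0,"ay":0,"az":0,"tx":0.022,"ty":0.0005,"tz":0.0005,"fingers":0.025}]'
python3 - <<'E'
from h import *
from plant import r,viewer
for i in range(2): d=viewer.capture("scene")
s=r.get_state();goal(s,(.5152,.1451,-.0175),98.0)
c=cv2.convertScaleAbs(cv2.resize(d["pixels"][200:300,290:390],None,fx=6,fy=6,interpolation=cv2.INTER_CUBIC),alpha=1.9)
cv2.imwrite("pics/s14.png",c)
E
```

```text
time_s: 15.8
tcp_pos: [0.5148, 0.1452, 0.0325]
eef_rot: [23.5, 89.9, -148.5]
contact_force: [-0.0, -0.3, -0.8]
gripper_width: 0.0341
t 15.9 tcp [515.3 145.4  33.2] jaw yaw -82.04 tilt x [-2.e-04 -3.e-04 -1.e+00] F [ 0.5   0.11 -1.13] M [-0.12  0.1  -0.02] w 33.8 j6 61.2
  shift mm [50.7  0.3  0.2] turn [-0.04  0.02 -0.01]
```

View pics/s14.png

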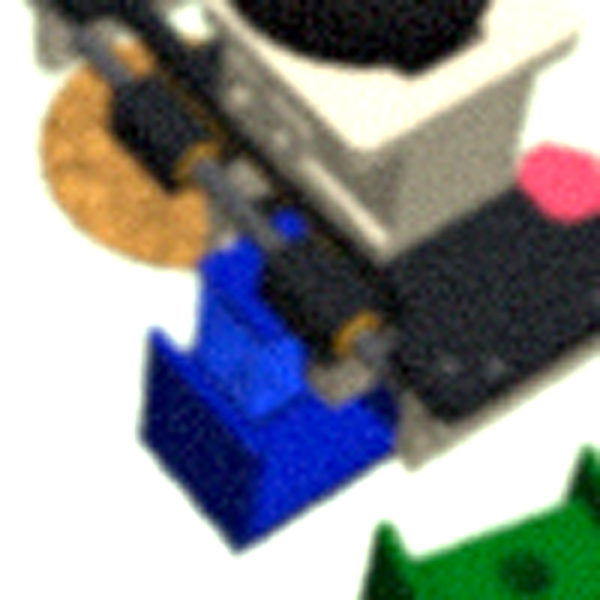

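```bash
python3 -m creep '[{"ax":0,"ay":0,"az":0,"tx":0.008,"ty":0,"tz":0,"fingers":0.025},{"ax":0,"ay":0,"az":0,"tx":0.016,"ty":0,"tz":0,"fingers":0.025},{"ax":0,"ay":0,"az":0,"tx":0.024,"ty":0,"tz":0,"fingers":0.025},{"ax":0,"ay":0,"az":0,"tx":0.030,"ty":0,"tz":0,"fingers":0.025},{"ax":0,"ay":0,"az":0,"tx":0.030,"ty":0,"tz":0,"fingers":0.025}]'
python3 -m creep '[{"ax":0,"ay":0,"az":0,"tx":0.005,"ty":0,"tz":0,"fingers":0.025},{"ax":0,"ay":0,"az":0,"tx":0.010,"ty":0,"tz":0,"fingers":0.025},{"ax":0,"ay":0,"az":0,"tx":0.014,"ty":0,"tz":0,"fingers":0.025},{"ax":0,"ay":0,"az":0,"tx":0.014,"ty":0,"tz":0,"fingers":0.025}]'
python3 - <<'E'
from h import *
from plant import r
goal(r.get_state(),(.5152,.1451,-.0175),98.0)
E
```

```text
time_s: 16.4
tcp_pos: [0.5146, 0.145, 0.0021]
eef_rot: [25.0, 89.9, -147.0]
contact_force: [-1.1, -0.6, -0.7]
gripper_width: 0.034
time_s: 16.8
tcp_pos: [0.515, 0.1452, -0.0113]
eef_rot: [22.9, 89.9, -149.2]
contact_force: [0.4, -1.0, -1.9]
gripper_width: 0.0337
t 16.8 tcp [515.  145.2 -11.3] jaw yaw -82.06 tilt x [-9.e-04 -5.e-04 -1.e+00] F [ 0.39 -1.02 -1.87] M [-0.07  0.15  0.  ] w 33.7 j6 61.2
  shift mm [ 6.2  0.2 -0.2] turn [-0.06  0.05 -0.02]
```

```bash
python3 -m creep '[{"ax":0,"ay":0,"az":0,"tx":0.002,"ty":0,"tz":0,"fingers":0.025},{"ax":0,"ay":0,"az":0,"tx":0.004,"ty":0,"tz":0,"fingers":0.025},{"ax":0,"ay":0,"az":0,"tx":0.004,"ty":0,"tz":0,"fingers":0.025}]'
python3 -m creep '[{"ax":0,"ay":0,"az":0,"tx":0.001,"ty":0,"tz":0,"fingers":0.025},{"ax":0,"ay":0,"az":0,"tx":0.001,"ty":0,"tz":0,"fingers":0.025}]'
python3 -m creep '[{"ax":0,"ay":0,"az":0,"tx":0.0005,"ty":0,"tz":0,"fingers":0.025},{"ax":0,"ay":0,"az":0,"tx":0.0005,"ty":0,"tz":0,"fingers":0.025}]'
python3 -m creep '[{"ax":0,"ay":0,"az":0,"tx":0.0005,"ty":0,"tz":0,"fingers":0.025},{"ax":0,"ay":0,"az":0,"tx":0.0005,"ty":0,"tz":0,"fingers":0.025}]'
```

```text
time_s: 17.1
tcp_pos: [0.5153, 0.1454, -0.0148]
eef_rot: [24.6, 90.0, -147.5]
contact_force: [-0.0, 1.5, -1.2]
gripper_width: 0.0339
time_s: 17.3
tcp_pos: [0.5153, 0.1455, -0.0157]
eef_rot: [-115.7, 90.0, 72.2]
contact_force: [0.1, 0.4, -1.4]
gripper_width: 0.034
time_s: 17.5
tcp_pos: [0.5154, 0.1455, -0.0161]
eef_rot: [-108.4, 90.0, 79.5]
contact_force: [-0.3, -0.7, -1.4]
gripper_width: 0.0337
time_s: 17.7
tcp_pos: [0.5153, 0.1455, -0.0167]
eef_rot: [0.4, 90.0, -171.7]
contact_force: [0.0, 0.2, 0.0]
gripper_width: 0.0338
```

```bash
python3 -m creep '[{"ax":0,"ay":0,"az":0,"tx":0.0005,"ty":0,"tz":0,"fingers":0.025},{"ax":0,"ay":0,"az":0,"tx":0.0005,"ty":0,"tz":0,"fingers":0.025}]'
python3 - <<'E'
from h import *
from plant import r,viewer
for i in range(2): d=viewer.capture("scene")
goal(r.get_state(),(.5152,.1451,-.0175),98.0)
c=cv2.convertScaleAbs(cv2.resize(d["pixels"][200:300,290:390],None,fx=6,fy=6,interpolation=cv2.INTER_CUBIC),alpha=1.9)
cv2.imwrite("pics/s15.png",c)
E
```

```text
time_s: 17.9
tcp_pos: [0.5153, 0.1455, -0.0172]
eef_rot: [18.0, 90.0, -154.0]
contact_force: [0.2, -0.0, -1.2]
gripper_width: 0.034
t 18.0 tcp [515.4 145.5 -17.2] jaw yaw -82.05 tilt x [-0. -0. -1.] F [-0.81  0.02 -1.29] M [-0.1   0.12  0.04] w 34.2 j6 61.2
  shift mm [0.3 0.4 0.2] turn [-0.05  0.   -0.  ]
```

View pics/s15.png

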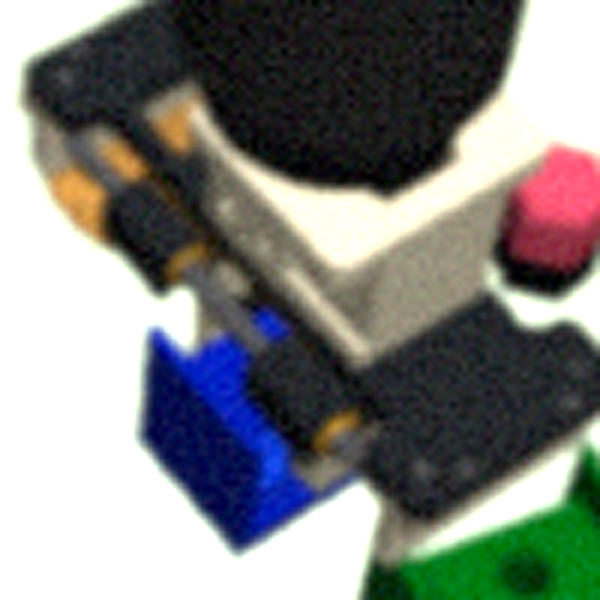

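```bash
python3 -m creep '[{"ax":0,"ay":0,"az":0,"tx":0.0005,"ty":0,"tz":0,"fingers":0.025},{"ax":0,"ay":0,"az":0,"tx":0.0005,"ty":0,"tz":0,"fingers":0.025}]'
python3 -m creep '[{"ax":0,"ay":0,"az":0,"tx":0.0005,"ty":0,"tz":0,"fingers":0.025},{"ax":0,"ay":0,"az":0,"tx":0.0005,"ty":0,"tz":0,"fingers":0.025}]'
```

```text
time_s: 18.2
tcp_pos: [0.5154, 0.1455, -0.0175]
eef_rot: [-171.9, 90.0, 16.1]
contact_force: [-0.9, 0.3, 1.4]
gripper_width: 0.0344
time_s: 18.4
tcp_pos: [0.5154, 0.1455, -0.0175]
eef_rot: [-176.7, 90.0, 11.3]
contact_force: [-2.9, -0.8, 7.7]
gripper_width: 0.0337
```

It met the floor at TCP z -17.5 mm, exactly as predicted. I'll ease off, open only part way because the green caddy is close, and rise.

```bash
python3 -m creep '[{"ax":0,"ay":0,"az":0,"tx":-0.0005,"ty":0,"tz":0,"fingers":0.025},{"ax":0,"ay":0,"az":0,"tx":-0.0005,"ty":0,"tz":0,"fingers":0.036},{"ax":0,"ay":0,"az":0,"tx":-0.0005,"ty":0,"tz":0,"fingers":0.044},{"ax":0,"ay":0,"az":0,"tx":-0.0005,"ty":0,"tz":0,"fingers":0.050},{"ax":0,"ay":0,"az":0,"tx":-0.0005,"ty":0,"tz":0,"fingers":0.050}]'
python3 -m creep '[{"ax":0,"ay":0,"az":0,"tx":0,"ty":0,"tz":0,"fingers":0.05},{"ax":0,"ay":0,"az":0,"tx":-0.01,"ty":0,"tz":0,"fingers":0.05},{"ax":0,"ay":0,"az":0,"tx":-0.025,"ty":0,"tz":0,"fingers":0.05},{"ax":0,"ay":0,"az":0,"tx":-0.04,"ty":0,"tz":0,"fingers":0.05},{"ax":0,"ay":0,"az":0,"tx":-0.055,"ty":0,"tz":0,"fingers":0.05}]'
python3 -m creep '[{"ax":0,"ay":0,"az":0,"tx":-0.04,"ty":0,"tz":0,"fingers":0.05},{"ax":0,"ay":0,"az":0,"tx":-0.08,"ty":0,"tz":0,"fingers":0.05},{"ax":0,"ay":0,"az":0,"tx":-0.12,"ty":0.03,"tz":0.02,"fingers":0.05},{"ax":0,"ay":0,"az":0,"tx":-0.13,"ty":0.07,"tz":0.03,"fingers":0.05},{"ax":0,"ay":0,"az":0,"tx":-0.14,"ty":0.11,"tz":0.03,"fingers":0.05}]'
python3 -m creep '[{"ax":0,"ay":0,"az":0,"tx":0,"ty":0.04,"tz":0,"fingers":0.05},{"ax":0,"ay":0,"az":0,"tx":0,"ty":0.08,"tz":0,"fingers":0.05},{"ax":0,"ay":0,"az":0,"tx":0,"ty":0.12,"tz":0,"fingers":0.05},{"ax":0,"ay":0,"az":0,"tx":0,"ty":0.15,"tz":0,"fingers":0.05},{"ax":0,"ay":0,"az":0,"tx":0,"ty":0.15,"tz":0,"fingers":0.05}]'
python3 - <<'E'
from h import *
from plant import r,viewer
for n in("top","scene"):
    d=viewer.capture(n);pickle.dump(d,open(n+"16.pkl","wb"))
    cv2.imwrite(f"pics/{n}16.png",cv2.convertScaleAbs(d["pixels"],alpha=1.4))
    u,v=(236,237) if n=="top" else(338,266)
    c=cv2.convertScaleAbs(cv2.resize(d["pixels"][v-30:v+30,u-30:u+30],None,fx=9,fy=9,interpolation=cv2.INTER_CUBIC),alpha=1.8)
    cv2.imwrite(f"pics/{n}16c.png",c)
    M=xyzmap(d)
    if n=="scene": print((M[252:276:4,326:352:4]*1000).round(0).tolist())
E
```

```text
time_s: 18.9
tcp_pos: [0.5154, 0.1455, -0.0177]
eef_rot: [31.8, 90.0, -140.3]
contact_force: [-0.2, 0.3, 0.4]
gripper_width: 0.0492
time_s: 19.4
tcp_pos: [0.5155, 0.1455, 0.0386]
eef_rot: [-167.9, 90.0, 20.0]
contact_force: [0.2, 0.0, -0.7]
gripper_width: 0.0499
time_s: 19.9
tcp_pos: [0.5002, 0.0316, 0.1803]
eef_rot: [-160.8, 89.8, 27.3]
contact_force: [1.1, 1.3, -0.5]
gripper_width: 0.0504
time_s: 20.4
tcp_pos: [0.5215, -0.1191, 0.1779]
eef_rot: [85.3, 90.0, -87.0]
contact_force: [0.5, -0.2, -0.5]
gripper_width: 0.0497
[[[506.0, 91.0, -0.0], [499.0, 95.0, 0.0], [515.0, 130.0, 55.0], [509.0, 134.0, 57.0], [502.0, 138.0, 57.0], [495.0, 141.0, 57.0], [484.0, 140.0, 49.0]], [[534.0, 132.0, 57.0], [527.0, 135.0, 56.0], [520.0, 139.0, 56.0], [512.0, 141.0, 54.0], [506.0, 145.0, 56.0], [500.0, 149.0, 57.0], [493.0, 153.0, 57.0]], [[539.0, 140.0, 57.0], [531.0, 143.0, 55.0], [519.0, 138.0, 41.0], [510.0, 140.0, 39.0], [511.0, 153.0, 56.0], [504.0, 156.0, 54.0], [497.0, 160.0, 55.0]], [[543.0, 148.0, 57.0], [537.0, 152.0, 58.0], [530.0, 155.0, 57.0], [523.0, 158.0, 58.0], [515.0, 160.0, 54.0], [507.0, 162.0, 51.0], [495.0, 159.0, 39.0]], [[551.0, 160.0, 65.0], [541.0, 159.0, 56.0], [534.0, 162.0, 57.0], [526.0, 164.0, 55.0], [515.0, 163.0, 44.0], [504.0, 161.0, 34.0], [493.0, 160.0, 25.0]], [[552.0, 164.0, 58.0], [549.0, 171.0, 66.0], [535.0, 165.0, 47.0], [525.0, 165.0, 41.0], [513.0, 162.0, 27.0], [502.0, 161.0, 18.0], [491.0, 160.0, 9.0]]]
```

View pics/scene16.png

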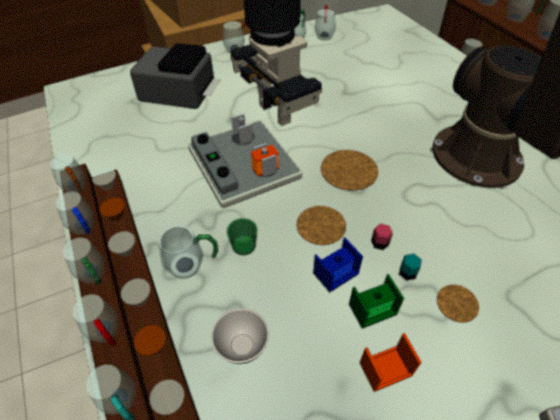

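View pics/scene16c.png

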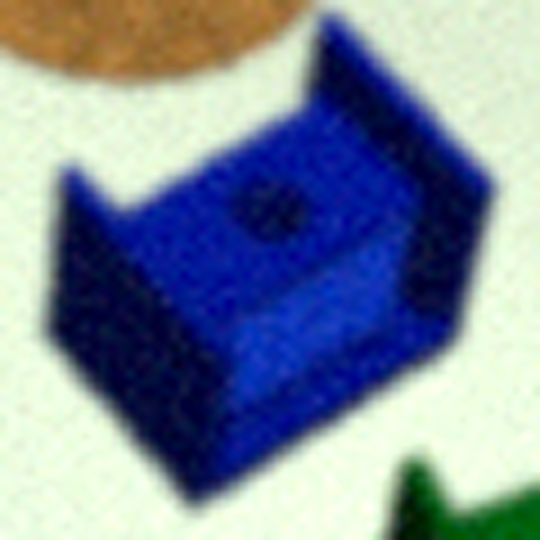

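View pics/top16.png

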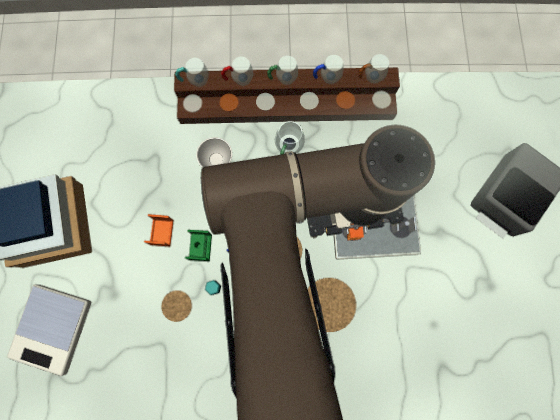

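View pics/top16c.png

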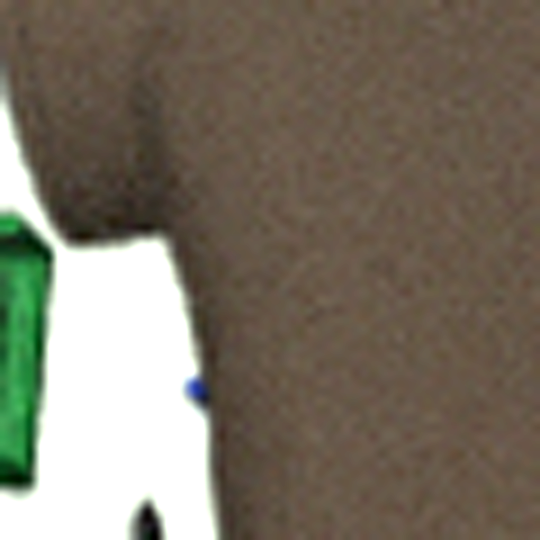

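The blue bobbin stands flat in the blue caddy: its top reads 55 to 57 mm against 56 expected, with its bore at scene (338,260). The other objects look unmoved in the scene view, and the gripper is clear of everything. I'm handing in.

```bash
python3 - <<'E'
from plant import r,order
s=r.get_state();print(s["time_s"],s["contact_force"],abs(s["qd"]).max())
print(order.close_job())
E
```

```text
20.5 [0.69324036 0.70285477 0.80639011] 1.8415662237046642
the job is handed in; nothing more can be done
None
```

The job is done and handed in at 20.5 s. The blue bobbin stands flat in the blue caddy, released, with the robot clear of everything.

- **What I did:** I gripped the bobbin by its short ends and drew it straight up off its spindle. I set it on the middle-sized mat and let go, then took it up again by its long sides. I lowered it to a soft floor contact in the blue caddy and released it.
- **Last checks:** The bobbin's top read 54–58 mm and level, against 56 mm expected, and it sits between the end walls. Floor contact came at the height I had predicted. The orange bobbin, the other caddies, the mats and the other objects look unmoved in the scene view. The highest force I saw was about 18 N, a brief press on the mat while it was being set down; the floor contact was about 8 N.
- **Disagreements:**
  - The pictures put the real fingertips about 40 mm behind the reported TCP, so I worked with that offset. Both touchdowns agreed with heights worked out from it.
  - The two cameras differed by about 4 mm in x and up to 2 mm in y, and I used the average.
  - In the last top view the arm hid the blue caddy, so the final check rests on the scene camera alone.

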